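Lock the battery pack into the cordless globe lamp and switch it on

ROBOT

A 6-joint arm with a two-finger parallel gripper is mounted at the origin on the work surface. World frame = base frame: x ahead of the robot, y to its left, z up, the work surface at z = 0. Lengths are in m, angles in rad, forces in N, time in s.
With the tool pointing down it reaches from about 0.35 to 0.775 m from the base axis. Payload 5.5 kg.
Tool frame: the origin (TCP) lies at the very end of the fingers, on their centre line; the grasp point (between the pads) lies env.grasp_offset behind it (env.grasp_offset is the distance from the TCP to the grasp point, in m); x points along the fingers, y is the direction in which the jaws open and shut, and the axes are right-handed (so a half turn about x gives the same grasp; the last joint's range is limited). The gripper opens to 85 mm and grips with 20 to 120 N. Pads are 22 mm wide; open, the fingers measure 114 mm over their backs; the gripper's body (76 mm by 85 mm) begins 54 mm behind the grasp point. The pads swing forward as they close: fully open they stand 13 mm farther back than shut.
Start: joints at [-1.322, 0.313, 0.046, 1.304, 0, 1.431], TCP at [0.218, -0.532, 0.209] pointing down, gripper open.
Joint ranges: [-2.76, 2.76], [-0.86, 1.69], [-1.03, 1.26], [-2.2, 2.34], [-1.47, 1.5], [-3.14, 3.14]. Speed limits (rad/s): [2.57, 2.57, 3.14, 3.14, 3.14, 3.14].

INTERFACE

Orientations are given as a unit quaternion [w, x, y, z].
In Python, from workcell import get_state, viewer, job, env gives the robot as it stands.
- The arm moves only by the tool send_rows, never from a script. Its argument "plan" is a list of rows, each a list of 6 numbers: the shift along the tool's x, y, z in mm, then the turn, a rotation vector about the tool's x, y, z in degrees. A call has exactly 10 rows; each row is the pose to reach, as a shift and turn from the pose commanded when the call began, along the tool's axes at that moment; what a row does not reach only later rows make up. A row lasts 1/8 s, in which the tool goes at most 62.5 mm and 10.7 degrees, less where a joint would pass 70% of its speed; a pose out of reach is approached as far as the arm can. A call with a gripper value outside its range is refused whole. "claw" is the finger opening in mm, from 0 to 85.4, set as the call begins (left out, the last holds). The fingers move at their own pace and stop on an object; "newtons" is the grip in N (left out, the last holds). Time passes only in rows, so rows that repeat a pose let the fingers close, or fill a call up. It gives the time, the measured TCP pose, the force and the opening at its end, in the units of the state.
- get_state(): the state, without advancing time (a new reading comes with each control period).
- viewer.read_camera(name): name is "side" or "top"; returns a dict with "frame" (480x640x3 uint8, blue, green, red), "mtx" (3x3 intrinsics, pixels), "k1" (the pictures are not rectified: a ray, as slopes to the right and down, at radius r is drawn at 1 + k1 r^2 times it, then the intrinsics apply), "rvec" (rotation vector, rad) and "tvec" (3), from world to camera coordinates, as OpenCV has them. Camera axes: x right, y down, z forward; pixel columns grow to the right and rows downward; lengths in m; the calibration is good to about 2 mm. A picture is of the moment at which its call begins. There is no depth.
- job.hand_in(): hands the job in, once; it reports no verdict.
The state is a dict: "clock": time; "joint_pos": joint angles; "qvel": joint speeds; "tau": joint torques, N m; "tcp_pos": TCP position; "orientation": TCP orientation; "wrist_force": force on the tool from outside, world axes, zero at the start; "ft_torque": the same for the moment, N m; "finger_gap": finger opening in m.
Only numpy, scipy, OpenCV 4.12 (cv2) and the standard library are available. Lean on these libraries where they do the work, as an engineer would, in place of code of your own. Each camera call takes 0.05 s, during which the arm holds its last target.

TASK

Take the blue battery pack by its yellow handle and fit it into the round sloping socket of the globe lamp, with its brass pins in the notches at the orange marks; push it in against the spring and turn it clockwise until it stops, locked fully home with the handle at the white marks. Then let go and press the lamp's green switch all the way down, leaving the pack locked and the other things on the table where they are.

Things in the scene. Friction and masses are not known exactly. Their poses are not given: they have to be found in the camera images.
- pack: Loose battery pack, about 0.22 kg, standing on its spigot. Origin: centre of its underside; z up, x along the handle. Grey spigot, diameter 44, z 0 to 22 mm (lowest 6 mm chamfered to 34); blue round body, diameter 72, z 22 to 40; yellow handle bar, z 40 to 74, 60 long in x, 14 thick in y. Same after a half turn about z.
- pack_pin (a point): Centre of the brass pin on the pack's axis, 9.5 mm above the pack's origin; axes as the pack's. The pin, diameter 6, runs along x (in line with the handle) and sticks out of the spigot at both ends, to 30 mm from the axis.
- pack_seat (a point): Point on the pack's axis at the underside of its blue body (the shoulder), 22 mm above the pack's origin; axes as the pack's.
- socket: Round black barrel, diameter 86, with an aluminium collar, fixed on the lamp. Origin: centre of the mouth, 92 mm above the table. z points out along the socket axis, 0.48 rad (27.5 degrees) from vertical, leaning to the lamp's front (roughly away from the robot); y is level, towards the globe; x points up the slope. Bore diameter 47. Two notches, 16 wide, reach 33 mm from the axis.
- socket_lock (a point): Same point and axes as the socket. Angles from x towards y: notches at 170 and 350 degrees, marked orange; locked place of handle and pins at 90 and 270 (along y), marked white. So lining up at the notches, then 80 degrees clockwise looking into the mouth; a stop lies just past it (within 5 degrees); turning the other way is blocked.
- socket_spring (a point): Centre of the sprung brass contact's rest height, 15.5 mm inside the mouth on the axis; axes as the socket's. Stiffness 1.5 N/mm, travel 12 mm. A loose pack rests with its seat about 5 mm out of the mouth; pushed in to 4.5 mm or less (about 3 N) it can turn. Ramps over the first 58 degrees draw the seat in to about 0.7 mm; the rest is level, and spring and friction hold it.
- switch_top (a point): Centre of the top of the round green push switch, diameter 30, on the lamp foot 135 mm from the socket on the side away from the globe; faces straight up; its height comes with the pose.
- switch (a joint): Switch travel in m, 0 = up, 0.006 = fully down; sprung, about 4 N at the bottom, rises again when let go.
- candle: Bystander: lidded green glass jar, diameter 68, 60 high, 0.3 kg; origin at the centre of its underside. It or the pack is to the left, the other to the right of the lamp.
- remote: Bystander: black remote control 45 x 170 x 18 lying between the robot and the lamp; origin at the centre of its underside, long side along y.
- mug: Bystander: blue mug, diameter 80, 95 high; origin at the centre of its underside, handle at +y.
- gift_box: Bystander: pale box 90 x 90 x 100; origin at the centre of its underside.
- cards_orange: Bystander: orange card deck 62 x 88 x 22 beyond the lamp; origin at the centre of its underside.
- cards_red: Bystander: red card deck 62 x 88 x 16 beyond the lamp; origin at the centre of its underside.
- lamp: The globe lamp, fixed, heavy: wooden foot 150 (x) by 370 (y) by 20 high, origin at the centre of its underside, directly below the socket's mouth; its front (-x side) looks roughly away from the robot. White globe of diameter 90, top 117 above the table, at its y = +135 mm; socket in the middle; switch at y = -135 mm.

How it is judged:
By the outcome, as a careful person would: the job done as asked, in the order asked, and still so for the second after the job is handed in, with the robot touching nothing.
It also fails if it takes over 58 s, if anything falls off the work surface, if the arm or the gripper's body presses on something with over 40 N, if the wrist force passes 120 N, or if a joint passes its speed limit or range.

## Working session

There is one attempt and no reset: what is moved stays moved. The work goes in short steps, Python scripts to look and compute and a tool call to move; the robot and the scene stay as the last step left them, time stands still between calls to the robot, and variables do not carry over. Pictures are saved under pics/ and viewed, and the job is handed in when it is done.

Besides the shell and the picture viewer there is one more tool, called by a JSON object that holds its "method" and its "body". send_rows: Moves the arm, as the interface text tells. Its arguments: {"type":"object","properties":{"plan":{"type":"array"},"claw":{"type":"number"},"newtons":{"type":"number"}},"required":["plan"]}

```bash
mkdir -p pics; ls; python3 - <<'E'
from workcell import get_state, viewer, job, env
import cv2
print(get_state()); print(env.grasp_offset)
for n in ("side","top"):
    d=viewer.read_camera(n); cv2.imwrite(f"pics/{n}0.png",d["frame"]); print(n,d["mtx"],d["k1"],d["rvec"],d["tvec"])
E
```

```text
pics
{'clock': 0.0, 'joint_pos': array([-1.32158422e+00,  3.13979327e-01,  4.49709898e-02,  1.30361648e+00,
        2.76936385e-05,  1.43120212e+00]), 'qvel': array([-0.00112115, -0.00099612,  0.00061779,  0.00057876,  0.00074872,
       -0.00013005]), 'tau': array([ 6.70564968e-04, -4.80630398e+01,  2.98531759e+01,  1.93870609e-02,
        1.28771626e-04,  3.35917875e-06]), 'tcp_pos': array([ 0.21783592, -0.53153231,  0.20771765]), 'orientation': array([-0.13595347, -0.69376119, -0.13724554,  0.69381246]), 'wrist_force': array([-0.05627566,  0.80097947,  0.29036771]), 'ft_torque': array([ 0.01064311, -0.00718455, -0.01211445]), 'finger_gap': 0.08541889269446525}
0.0187
side [[455.31450695   0.         314.84344114]
 [  0.         455.31450695 236.62690826]
 [  0.           0.           1.        ]] -0.0850576701405137 [ 0.76748589 -2.56101105  1.1725333 ] [0.48767398 0.28805323 0.8083377 ]
top [[541.13362934   0.         327.3007974 ]
 [  0.         541.13362934 234.26058261]
 [  0.           0.           1.        ]] -0.040636522910957464 [ 2.1901878  -2.21017955  0.10344032] [-0.0156126   0.57061444  1.27282706]
```

View pics/side0.png

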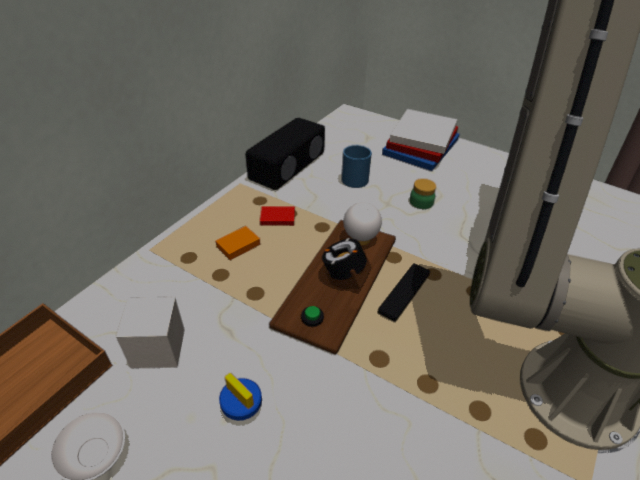

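View pics/top0.png

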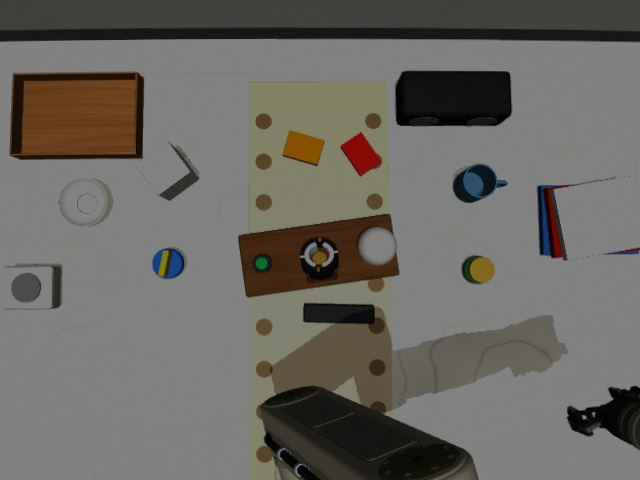

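```bash
cat > h.py <<'E'
import numpy as np, cv2
from workcell import get_state, viewer, job, env
from scipy.spatial.transform import Rotation as R
def cam(n):
    d=viewer.read_camera(n); d["R"]=cv2.Rodrigues(np.array(d["rvec"],float))[0]; d["t"]=np.array(d["tvec"],float).ravel()
    d["C"]=-d["R"].T@d["t"]; d["D"]=np.array([d["k1"],0,0,0,0.]); return d
def rays(d,uv):
    p=cv2.undistortPoints(np.array(uv,float).reshape(-1,1,2),d["mtx"],d["D"]).reshape(-1,2)
    v=np.c_[p,np.ones(len(p))]@d["R"]; return v/np.linalg.norm(v,axis=1)[:,None]
def plane(d,uv,z):
    v=rays(d,uv); s=(z-d["C"][2])/v[:,2]; return d["C"]+v*s[:,None]
def tri(d1,u1,d2,u2):
    v1=rays(d1,[u1])[0];v2=rays(d2,[u2])[0]
    A=np.c_[v1,-v2]; s=np.linalg.lstsq(A,d2["C"]-d1["C"],rcond=None)[0]
    a=d1["C"]+s[0]*v1;b=d2["C"]+s[1]*v2; return (a+b)/2,np.linalg.norm(a-b)
def proj(d,P): return cv2.projectPoints(np.array(P,float).reshape(-1,1,3),np.array(d["rvec"],float),d["t"],d["mtx"],d["D"])[0].reshape(-1,2)
def mask(d,h0,h1,s0=100,v0=40,roi=None):
    hsv=cv2.cvtColor(d["frame"],cv2.COLOR_BGR2HSV); m=cv2.inRange(hsv,(h0,s0,v0),(h1,255,255))
    if roi: 
        k=np.zeros_like(m);k[roi[1]:roi[3],roi[0]:roi[2]]=255;m&=k
    return m
def big(m):
    c=cv2.findContours(m,cv2.RETR_EXTERNAL,cv2.CHAIN_APPROX_NONE)[0]; return max(c,key=cv2.contourArea)
E
python3 - <<'E'
from h import *
T=cam("top");S=cam("side")
print(T["C"],S["C"])
for d,n,r in((T,"top",(140,235,200,290)),(S,"side",(200,360,280,430))):
    y=big(mask(d,22,35,120,60,r)); b=mask(d,100,130,120,40,r)
    print(n,cv2.minAreaRect(y),cv2.contourArea(y)); 
    a=cv2.convexHull(np.vstack([big(b),y])) ; print(cv2.fitEllipse(a),plane(d,[cv2.fitEllipse(a)[0]],.04))
    print("yellow c",plane(d,[cv2.minAreaRect(y)[0]],.074))
    print(plane(d,cv2.boxPoints(cv2.minAreaRect(y)),.074))
    for k,rr in(("green",(0,0,0,0)),):pass
crop=lambda d,r,f:cv2.resize(d["frame"][r[1]:r[3],r[0]:r[2]],None,fx=f,fy=f,interpolation=cv2.INTER_CUBIC)
a=crop(T,(235,210,405,300),4);b=crop(S,(265,190,405,350),3)
b2=crop(S,(210,360,280,430),5);t2=crop(T,(145,240,195,290),5)
cv2.imwrite("pics/ct.png",a);cv2.imwrite("pics/cs.png",b);cv2.imwrite("pics/cp.png",np.hstack([b2[:250],t2]))
E
```

```text
[0.48408439 0.01441653 1.30820021] [0.1899286  0.62418858 0.74062551]
top ((163.5487823486328, 262.9389953613281), (6.076343536376953, 25.492706298828125), 12.094758033752441) 126.0
((167.7862091064453, 263.0807800292969), (29.973209381103516, 30.988452911376953), 81.97373962402344) [[0.50476856 0.35248057 0.04      ]]
yellow c [[0.50461521 0.35303222 0.074     ]]
[[0.47794548 0.3655833  0.074     ]
 [0.53436156 0.35398828 0.074     ]
 [0.53135572 0.34046451 0.074     ]
 [0.47495551 0.35209692 0.074     ]]
side ((238.5, 390.0), (38.890869140625, 12.020814895629883), 45.0) 393.5
((238.9792938232422, 396.2151794433594), (41.67512130737305, 48.77560043334961), 163.22720336914062) [[0.50219591 0.35764571 0.04      ]]
yellow c [[0.49482057 0.36241499 0.074     ]]
[[0.5305732  0.36559298 0.074     ]
 [0.52953976 0.34541078 0.074     ]
 [0.4602137  0.35943968 0.074     ]
 [0.46218246 0.37848736 0.074     ]]
```

View pics/ct.png

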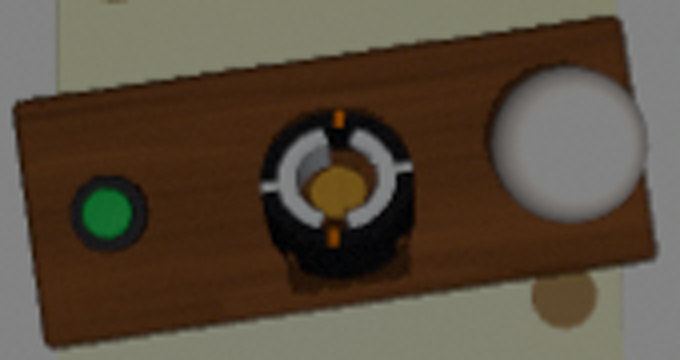

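View pics/cs.png

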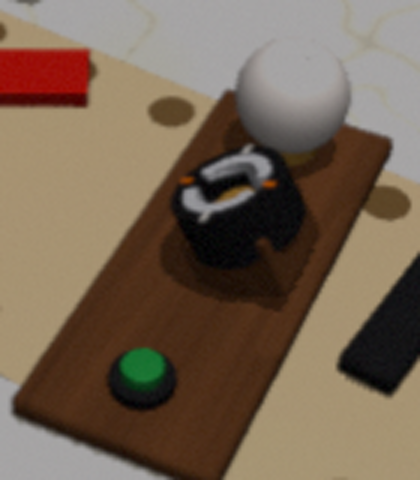

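View pics/cp.png

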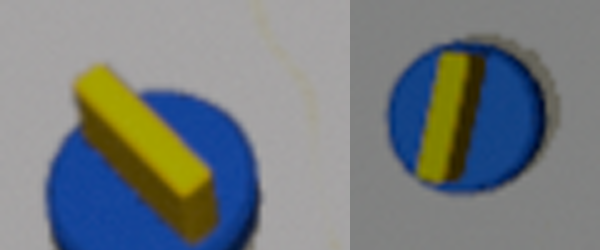

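```bash
python3 - <<'E'
from h import *
T=cam("top");S=cam("side")
cr=np.array([(15,103),(612,17),(656,256),(46,347)])/4+np.array([235,210])-.375
P=plane(T,cr,.02); print("corners",P.round(4).tolist(), np.linalg.norm(np.diff(np.vstack([P,P[:1]]),axis=0),axis=1)); c=P.mean(0)
print("centre",c)
def ce(m): M=cv2.moments(big(m));return (M['m10']/M['m00'],M['m01']/M['m00'])
gt=ce(mask(T,50,80,120,60,(240,240,290,290))); gs=ce(mask(S,50,80,120,60,(295,295,335,330)))
print("green",gt,gs,tri(T,gt,S,gs))
t=lambda u,v:(235+u/4-.375,210+v/4-.375); s=lambda u,v:(265+u/3-.33,190+v/3-.33)
for n,a,b in(("orFar",t(339,119),s(187,181)),("orNear",t(334,237),s(269,184)),("whL",t(270,187),s(205,216)),("whR",t(400,168),s(248,150)),("brass",t(338,193),s(238,193)),("globe",t(568,144),s(293,97))):
    print(n,tri(T,a,S,b))
# lamp x: from far edge to near
x=(P[3]+P[2]-P[0]-P[1]);y=P[1]+P[2]-P[0]-P[3];print(np.degrees(np.arctan2(x[1],x[0])),np.degrees(np.arctan2(y[1],y[0])))
E
```

```text
corners [[0.5695, 0.1908, 0.02], [0.6183, -0.1662, 0.02], [0.4749, -0.1901, 0.02], [0.4249, 0.1725, 0.02]] [0.3603333  0.14536284 0.36601273 0.14572996]
centre [0.52189145 0.00178384 0.02      ]
green (261.30112721417066, 262.81320450885664) (312.16469038208163, 311.5349143610013) (array([0.50255575, 0.13430287, 0.03779925]), np.float64(0.0022183737410869987))
orFar (array([ 0.55407235, -0.00172617,  0.07290194]), np.float64(0.002746719689620447))
orNear (array([0.48683291, 0.00220515, 0.10774005]), np.float64(0.0023318649592733946))
whL (array([0.51540174, 0.03776771, 0.09056412]), np.float64(0.002089090001132014))
whR (array([ 0.52471166, -0.03565789,  0.09237101]), np.float64(0.0035082715413081926))
brass (array([ 0.51157188, -0.00059006,  0.08418886]), np.float64(0.0026465075084592827))
globe (array([ 0.53851828, -0.13329671,  0.0691535 ]), np.float64(0.0032745507520932373))
-171.66585297695988 -82.18346911988267
```

```bash
cat >> h.py <<'E'
def Rt(q): return R.from_quat([q[1],q[2],q[3],q[0]]).as_matrix()
YL=np.radians(-172.2); SO=np.array([.5205,.0008,.092])
xl=np.array([np.cos(YL),np.sin(YL),0]); up=np.array([0,0,1.]); c48,s48=np.cos(.48),np.sin(.48)
ZS=c48*up-s48*xl; XS=c48*xl+s48*up; YS=np.cross(ZS,XS)
def sdir(deg): a=np.radians(deg); return np.cos(a)*XS+np.sin(a)*YS
def tool(xd,yd): return np.c_[xd,yd,np.cross(xd,yd)]
PK=np.array([.5047,.353,0]); PA=np.radians(-11.7)
def packR(sgn): return tool(-up,sgn*np.array([-np.sin(PA),np.cos(PA),0]))
def sockR(deg): return tool(-ZS,sdir(deg))   # deg of tool y
def steps(Rc,pc,Rg,pg):
    d=(Rc.T@(pg-pc))*1000; r=np.degrees(R.from_matrix(Rc.T@Rg).as_rotvec()); return d.round(2),r.round(2)
E
python3 - <<'E'
from h import *
s=get_state();q=s["joint_pos"];Rc=Rt(s["orientation"]);print(Rc.round(3))
A=R.from_euler("ZYZX",[q[0],q[1]-q[2]+q[3],q[4],q[5]]).as_matrix();print(A.round(3))
def j(Rg,az):
    M=R.from_euler("Z",az).as_matrix().T@Rg; return R.from_matrix(M).as_euler("YZX")
for sg in(1,-1):print("pack",sg,j(packR(sg),np.arctan2(.353,.5047)))
for a in(80,260,0,180):print(a,j(sockR(a),0.0),j(sockR(a),.02))
print(ZS,XS,YS)
E
```

```text
[[-0.     0.379 -0.925]
 [ 0.001 -0.925 -0.379]
 [-1.    -0.001 -0.   ]]Traceback (most recent call last):
  File "<stdin>", line 3, in <module>
  File "scipy/spatial/transform/_rotation.pyx", line 1413, in scipy.spatial.transform._rotation.Rotation.from_euler
ValueError: Expected axis specification to be a non-empty string of upto 3 characters, got ZYZX
```

```bash
python3 - <<'E'
from h import *
s=get_state();q=s["joint_pos"];Rc=Rt(s["orientation"])
A=(R.from_euler("Z",q[0])*R.from_euler("YZX",[q[1]-q[2]+q[3],q[4],0])).as_matrix();print(A.round(3)); print(R.from_matrix(A.T@Rc).as_rotvec(),q[5])
def j(Rg,az):
    M=R.from_euler("Z",az).as_matrix().T@Rg; return R.from_matrix(M).as_euler("YZX")
for sg in(1,-1):print("pack",sg,j(packR(sg),np.arctan2(.353,.5047)))
for a in(80,260,0,180):print(a,j(sockR(a),0.0))
print(ZS,XS,YS)
E
```

```text
[[-0.     0.969  0.247]
 [ 0.001  0.247 -0.969]
 [-1.    -0.    -0.001]]
[ 1.43118691e+00 -5.84160458e-17  5.70876741e-17] 1.431186912439017
pack 1 [1.57079633 0.         0.81454375]
pack -1 [ 1.57079633  0.         -2.32704891]
80 [ 2.04699921 -0.06271172 -3.08797024]
260 [ 2.04699921 -0.06271172  0.05362241]
0 [ 2.04699921 -0.06271172 -1.69170684]
180 [ 2.04699921 -0.06271172  1.44988581]
[0.45750672 0.06267063 0.88699492] [-0.8787883  -0.12037902  0.46177918] [ 1.35715572e-01 -9.90747840e-01  6.93889390e-18]
```

```bash
python3 - <<'E'
from h import *
s=get_state();print(steps(Rt(s["orientation"]),s["tcp_pos"],packR(1),PK+[0,0,.15]))
E
```

```text
(array([  58.79, -710.09, -600.84]), array([-1.4602e+02, -5.0000e-02,  1.0000e-02]))
```

{"method": "send_rows", "body": {"plan": [[0, -44, -37, -9, 0, 0], [0, -88, -75, -18, 0, 0], [0, -133, -112, -27, 0, 0], [0, -177, -150, -36, 0, 0], [0, -222, -187, -45, 0, 0], [0, -266, -225, -54, 0, 0], [0, -310, -262, -64, 0, 0], [0, -355, -300, -73, 0, 0], [0, -399, -338, -82, 0, 0], [0, -444, -376, -91, 0, 0]], "claw": 60, "newtons": 40}}

```text
clock: 1.55
tcp_pos: [0.3981, 0.0231, 0.209]
orientation: [0.592, 0.388, 0.591, -0.387]
wrist_force: [1.4, -1.0, 0.7]
finger_gap: 0.0596
```

```bash
python3 - <<'E'
from h import *
s=get_state();print(s["tcp_pos"],s["joint_pos"],s["finger_gap"],steps(Rt(s["orientation"]),s["tcp_pos"],packR(1),PK+[0,0,.11]))
E
```

```text
[0.39810525 0.02309996 0.20895139] [-1.43828128e-01 -3.01747402e-02 -3.57751843e-01  1.24168054e+00
 -2.38558109e-04  1.01567142e+00] 0.059637883607764085 (array([  98.96,  229.48, -259.87]), array([-5.473e+01,  9.000e-02, -3.000e-02]))
```

{"method": "send_rows", "body": {"plan": [[0, 34, -38, -8, 0, 0], [0, 69, -77, -16, 0, 0], [0, 103, -116, -24, 0, 0], [5, 138, -155, -32, 0, 0], [15, 172, -194, -40, 0, 0], [35, 200, -226, -48, 0, 0], [60, 220, -249, -54.7, 0, 0], [80, 228, -259, -54.7, 0, 0], [90, 229.5, -260, -54.7, 0, 0], [90, 229.5, -260, -54.7, 0, 0]]}}

```text
clock: 2.8
tcp_pos: [0.505, 0.3496, 0.118]
orientation: [0.703, 0.074, 0.704, -0.075]
wrist_force: [-0.4, -0.1, -0.1]
finger_gap: 0.0599
```

```bash
python3 - <<'E'
from h import *
s=get_state();print(s["tcp_pos"],s["joint_pos"],s["finger_gap"],steps(Rt(s["orientation"]),s["tcp_pos"],packR(1),PK+[0,0,.045]))
T=cam("top");S=cam("side");crop=lambda d,r,f:cv2.resize(d["frame"][r[1]:r[3],r[0]:r[2]],None,fx=f,fy=f,interpolation=cv2.INTER_CUBIC)
cv2.imwrite("pics/a1.png",np.hstack([crop(S,(190,330,290,430),4),crop(T,(120,210,220,310),4)]))
E
```

```text
[0.50504426 0.34958458 0.11795129] [ 4.75040996e-01  4.28698678e-01 -9.55445126e-03  1.13451676e+00
 -3.65745203e-04  6.86745633e-01] 0.05985295024826252 (array([72.95,  3.38, -0.96]), array([-0.43, -0.07,  0.09]))
```

View pics/a1.png

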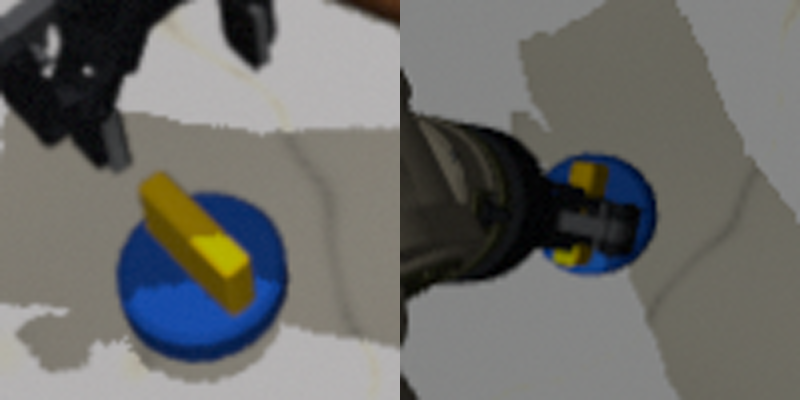

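{"method": "send_rows", "body": {"plan": [[10, 3.4, -1, -0.4, 0, 0], [25, 3.4, -1, -0.4, 0, 0], [40, 3.4, -1, -0.4, 0, 0], [55, 3.4, -1, -0.4, 0, 0], [66, 3.4, -1, -0.4, 0, 0], [71, 3.4, -1, -0.4, 0, 0], [72, 3.4, -1, -0.4, 0, 0], [72, 3.4, -1, -0.4, 0, 0], [72, 3.4, -1, -0.4, 0, 0], [72, 3.4, -1, -0.4, 0, 0]]}}

```text
clock: 4.15
tcp_pos: [0.5057, 0.3545, 0.047]
orientation: [0.704, 0.072, 0.703, -0.071]
wrist_force: [0.2, 0.1, -0.5]
finger_gap: 0.0599
```

```bash
python3 - <<'E'
from h import *
s=get_state();print(s["tcp_pos"],s["wrist_force"],s["finger_gap"],steps(Rt(s["orientation"]),s["tcp_pos"],packR(1),PK+[0,0,.045]))
T=cam("top");S=cam("side");crop=lambda d,r,f:cv2.resize(d["frame"][r[1]:r[3],r[0]:r[2]],None,fx=f,fy=f,interpolation=cv2.INTER_CUBIC)
cv2.imwrite("pics/a2.png",np.hstack([crop(S,(190,330,290,430),4),crop(T,(120,210,220,310),4)]))
E
```

```text
[0.50567716 0.35445999 0.04698885] [ 0.23497481  0.10188541 -0.50350974] 0.05990789216406089 (array([ 1.99, -1.63, -0.66]), array([ 0.08,  0.04, -0.02]))
```

View pics/a2.png

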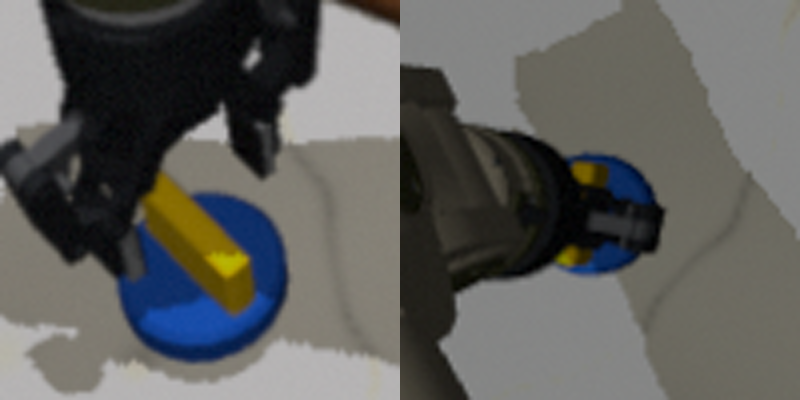

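{"method": "send_rows", "body": {"plan": [[1, -1.6, -0.6, 0, 0, 0], [1, -1.6, -0.6, 0, 0, 0], [1, -1.6, -0.6, 0, 0, 0], [1, -1.6, -0.6, 0, 0, 0], [1, -1.6, -0.6, 0, 0, 0], [1, -1.6, -0.6, 0, 0, 0], [1, -1.6, -0.6, 0, 0, 0], [1, -1.6, -0.6, 0, 0, 0], [1, -1.6, -0.6, 0, 0, 0], [1, -1.6, -0.6, 0, 0, 0]], "claw": 0, "newtons": 70}}

```text
clock: 5.5
tcp_pos: [0.5046, 0.353, 0.0457]
orientation: [0.704, 0.072, 0.703, -0.072]
wrist_force: [0.3, 0.9, 1.9]
finger_gap: 0.0112
```

```bash
python3 - <<'E'
from h import *
s=get_state();print(s["tcp_pos"],s["wrist_force"],s["finger_gap"],steps(Rt(s["orientation"]),s["tcp_pos"],packR(1),PK+[0,0,.045]))
E
```

```text
[0.50463321 0.35297986 0.04571026] [0.28337491 0.93107441 1.91267937] 0.011237814105290823 (array([0.71, 0.03, 0.06]), array([ 0.08,  0.02, -0.01]))
```

{"method": "send_rows", "body": {"plan": [[-4, 0, 0, 0, 0, 0], [-12, 0, 0, 0, 0, 0], [-25, 0, 0, 0, 0, 0], [-45, 0, 0, 0, 0, 0], [-65, 0, 0, 0, 0, 0], [-90, 0, 0, 0, 0, 0], [-120, 0, 0, 0, 0, 0], [-145, 0, 0, 0, 0, 0], [-155, 0, 0, 0, 0, 0], [-160, 0, 0, 0, 0, 0]]}}

```text
clock: 6.75
tcp_pos: [0.5045, 0.3529, 0.206]
orientation: [0.704, 0.072, 0.703, -0.072]
wrist_force: [-0.1, -0.4, -2.7]
finger_gap: 0.0112
```

```bash
python3 - <<'E'
from h import *
s=get_state();print(s["tcp_pos"],s["wrist_force"],s["finger_gap"])
for h in(.13,.0757): print(steps(Rt(s["orientation"]),s["tcp_pos"],sockR(260),SO+ZS*h), SO+ZS*h)
T=cam("top");S=cam("side")
cv2.imwrite("pics/a3.png",S["frame"])
crop=lambda d,r,f:cv2.resize(d["frame"][r[1]:r[3],r[0]:r[2]],None,fx=f,fy=f,interpolation=cv2.INTER_CUBIC)
cv2.imwrite("pics/a3c.png",crop(S,(130,250,290,400),4))
E
```

```text
[0.50453617 0.35288855 0.20604028] [-0.13906093 -0.36314273 -2.74869089] 0.011201390041425924
(array([  -1.27, -321.69,  143.19]), array([-9.24, 26.66, -7.  ])) [0.57997587 0.00894718 0.20730934]
(array([  46.88, -330.04,  119.52]), array([-9.24, 26.66, -7.  ])) [0.55513326 0.00554417 0.15914552]
```

View pics/a3.png

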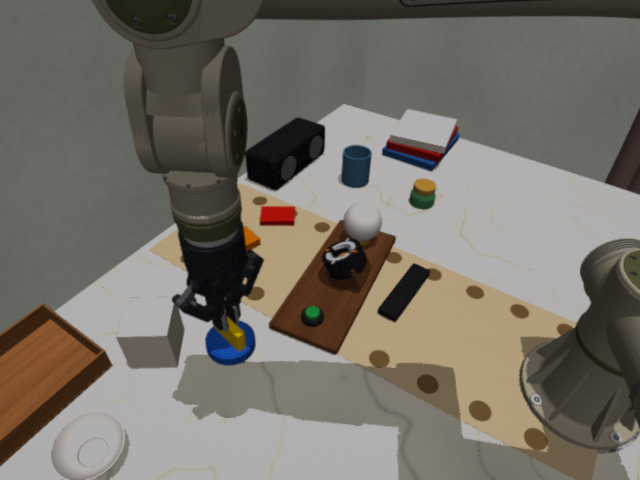

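```bash
cat >> h.py <<'E'
def packpts(Rp,p):
    a=np.linspace(0,2*np.pi,90); L=np.array([[.036*np.cos(t),.036*np.sin(t),z] for z in(.022,.040) for t in a]); return L@Rp.T+p
def packpose(Rc,tcp,h=.0457):
    Z=-Rc[:,0]; Y=Rc[:,1]; return np.c_[np.cross(Y,Z),Y,Z], tcp-Z*h
E
python3 - <<'E'
from h import *
S=cam("side");S0=dict(S);S0["frame"]=cv2.imread("pics/side0.png")
def bb(d,roi):
    c=mask(d,100,130,120,40,roi); p=cv2.findNonZero(c).reshape(-1,2); return p.min(0),p.max(0)
Rp=R.from_euler("Z",PA).as_matrix()
q=proj(S,packpts(Rp,PK));print("table pred",q.min(0),q.max(0),bb(S0,(200,360,280,430)))
s=get_state();Rc=Rt(s["orientation"]);a,b=packpose(Rc,s["tcp_pos"]);q=proj(S,packpts(a,b));print("held pred",q.min(0),q.max(0),bb(S,(190,310,270,380)))
E
```

```text
table pred [218.16451308 374.83722405] [261.63040722 418.40731765] (array([219, 379], dtype=int32), array([260, 419], dtype=int32))
held pred [204.17409681 317.1868732 ] [255.0340761 365.0058899] (array([206, 322], dtype=int32), array([254, 364], dtype=int32))
```

{"method": "send_rows", "body": {"plan": [[-5, -15, 7, -0.5, 1, -0.3], [-10, -50, 22, -1.5, 4, -1], [-10, -100, 44, -2.5, 7, -2], [-10, -150, 67, -4, 11, -3], [-10, -200, 89, -5.5, 15, -4], [-8, -245, 109, -7, 19, -5], [-5, -280, 125, -8, 23, -6], [-3, -305, 136, -9, 25.5, -6.8], [-1.3, -318, 142, -9.2, 26.6, -7], [-1.3, -321.7, 143.2, -9.2, 26.7, -7]]}}

```text
clock: 8.15
tcp_pos: [0.5802, 0.0079, 0.2046]
orientation: [0.519, -0.012, 0.854, -0.04]
wrist_force: [-0.1, 0.3, -2.3]
finger_gap: 0.0111
```

```bash
cat > chk.py <<'E'
from h import *
import sys
n=sys.argv[1]; deg=float(sys.argv[2]); h=float(sys.argv[3])
s=get_state();Rc=Rt(s["orientation"]);print(s["clock"],s["tcp_pos"],"F",s["wrist_force"].round(2),"gap",s["finger_gap"],"j",s["joint_pos"].round(2))
M=np.c_[XS,YS,ZS]; print("F socket",(M.T@s["wrist_force"]).round(2),"tau",(M.T@s["ft_torque"]).round(3),"tcp in socket mm",(M.T@(s["tcp_pos"]-SO)*1000).round(2))
yy=M.T@Rc[:,1]; print("tool y angle",np.degrees(np.arctan2(yy[1],yy[0]))%360, "tilt err",(M.T@-Rc[:,0]).round(4))
print("to goal",steps(Rc,s["tcp_pos"],sockR(deg),SO+ZS*h))
if n!="-":
    T=cam("top");S=cam("side");crop=lambda d,r,f:cv2.resize(d["frame"][r[1]:r[3],r[0]:r[2]],None,fx=f,fy=f,interpolation=cv2.INTER_CUBIC)
    cv2.imwrite(f"pics/{n}.png",np.hstack([crop(S,(290,180,390,290),4),crop(T,(270,200,370,310),4)]))
    cv2.imwrite(f"pics/{n}_T.png",T["frame"]);cv2.imwrite(f"pics/{n}_S.png",S["frame"])
E
python3 chk.py b1 260 .0757
```

```text
8.15 [0.58024195 0.00793874 0.20457311] F [-0.08  0.25 -2.3 ] gap 0.011107995868647181 j [-0.07  0.81  0.74  1.97 -0.09 -0.01]
F socket [-1.02 -0.26 -2.06] tau [-0.022  0.74  -0.049] tcp in socket mm [ -1.38   1.04 127.63]
tool y angle 259.890506435243 tilt err [-0.0037  0.0016  1.    ]
to goal (array([51.94,  0.73, -1.33]), array([-0.11, -0.22, -0.05]))
```

View pics/b1.png

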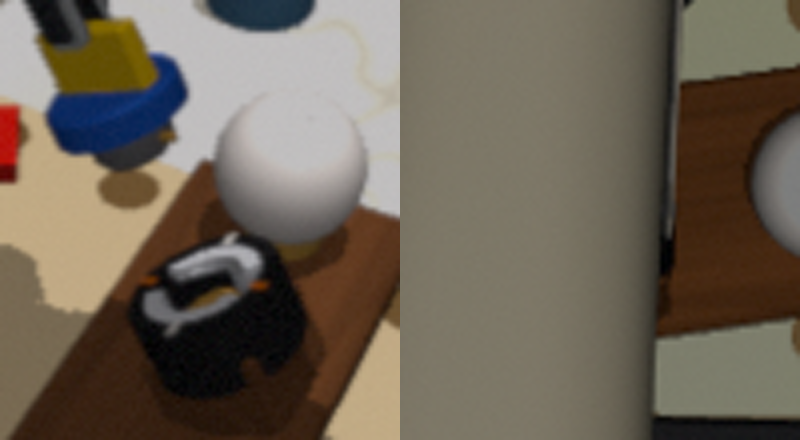

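{"method": "send_rows", "body": {"plan": [[6, 0.7, -1.3, -0.1, -0.2, 0], [14, 0.7, -1.3, -0.1, -0.2, 0], [22, 0.7, -1.3, -0.1, -0.2, 0], [30, 0.7, -1.3, -0.1, -0.2, 0], [38, 0.7, -1.3, -0.1, -0.2, 0], [45, 0.7, -1.3, -0.1, -0.2, 0], [49, 0.7, -1.3, -0.1, -0.2, 0], [51, 0.7, -1.3, -0.1, -0.2, 0], [52, 0.7, -1.3, -0.1, -0.2, 0], [52, 0.7, -1.3, -0.1, -0.2, 0]]}}

```text
clock: 9.5
tcp_pos: [0.5551, 0.0064, 0.1614]
orientation: [0.522, -0.013, 0.852, -0.039]
wrist_force: [0.9, 0.0, -2.8]
finger_gap: 0.0115
```

```bash
python3 chk.py b2 260 .0457
```

```text
9.5 [0.55507554 0.00640457 0.16140212] F [ 0.91  0.04 -2.76] gap 0.011452083066369783 j [-0.08  0.74  0.51  1.8  -0.1  -0.02]
F socket [-2.08  0.08 -2.03] tau [ 0.046  0.682 -0.018] tcp in socket mm [ 0.99 -0.86 77.73]
tool y angle 260.0552115520048 tilt err [ 2.5e-03 -4.0e-04  1.0e+00]
to goal (array([32.03, -0.68,  1.04]), array([ 0.06,  0.15, -0.  ]))
```

View pics/b2.png

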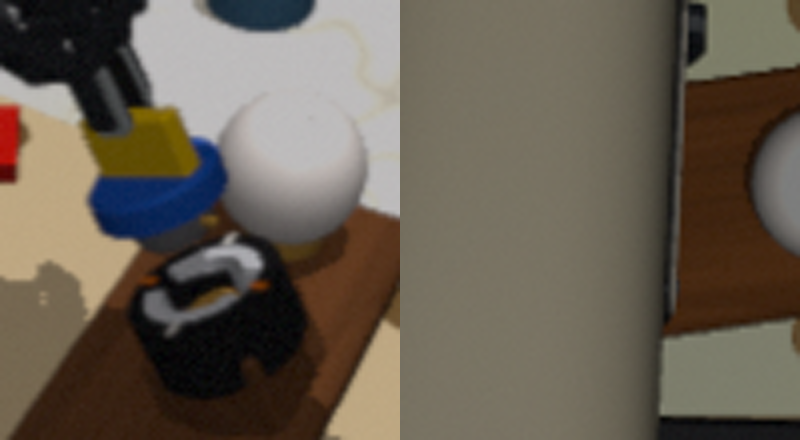

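```bash
python3 - <<'E'
from h import *
S=cam("side");T=cam("top")
print("side SO",proj(S,[SO]),"obs",(340.4,250.6)); print("top SO",proj(T,[SO]),"obs orange/white mid",(235+336.5/4-.375,210+178/4-.375),(235+335/4-.375,210+177.5/4-.375))
for ax in(XS,YS,ZS): print("px per mm side",(proj(S,[SO+ax*.001])-proj(S,[SO])).round(3), "top",(proj(T,[SO+ax*.001])-proj(T,[SO])).round(3))
s=get_state();Rc=Rt(s["orientation"]);a,b=packpose(Rc,s["tcp_pos"]);q=proj(S,packpts(a,b))
m=mask(S,100,130,120,40,(305,205,352,245)); p=cv2.findNonZero(m).reshape(-1,2)
print("held pred",q.min(0),q.max(0),p.min(0),p.max(0))
E
```

```text
side SO [[339.58703056 249.98451846]] obs (340.4, 250.6)
top SO [[318.77618746 254.34954867]] obs orange/white mid (318.75, 254.125) (318.375, 254.0)
px per mm side [[ 0.4   -0.035]] top [[0.059 0.385]]
px per mm side [[ 0.184 -0.29 ]] top [[ 0.44  -0.064]]
px per mm side [[-0.181 -0.376]] top [[-0.025 -0.215]]
held pred [310.11251349 212.1613659 ] [346.11024856 239.94157966] [313 215] [346 239]
```

{"method": "send_rows", "body": {"plan": [[4, -0.7, 1.2, 0, 0.2, 0], [9, -0.7, 1.2, 0, 0.2, 0], [14, -0.7, 1.2, 0, 0.2, 0], [19, -0.7, 1.2, 0, 0.2, 0], [24, -0.7, 1.2, 0, 0.2, 0], [28, -0.7, 1.2, 0, 0.2, 0], [31, -0.7, 1.2, 0, 0.2, 0], [34, -0.7, 1.2, 0, 0.2, 0], [36, -0.7, 1.2, 0, 0.2, 0], [37, -0.7, 1.2, 0, 0.2, 0]]}}

```text
clock: 10.95
tcp_pos: [0.5391, 0.0034, 0.1279]
orientation: [0.52, -0.013, 0.853, -0.039]
wrist_force: [-0.7, -0.2, -2.0]
finger_gap: 0.0111
```

```bash
python3 chk.py b3 260 .0287
```

```text
10.95 [0.53911499 0.00335339 0.12790963] F [-0.72 -0.21 -1.95] gap 0.011105993877056531 j [-0.08  0.72  0.38  1.7  -0.1  -0.02]
F socket [-0.24  0.11 -2.07] tau [-0.018  0.653  0.003] tcp in socket mm [-0.08 -0.   40.53]
tool y angle 260.06049909900946 tilt err [-1.2e-03  3.0e-04  1.0e+00]
to goal (array([11.83, -0.02, -0.07]), array([ 0.06, -0.07, -0.  ]))
```

View pics/b3.png

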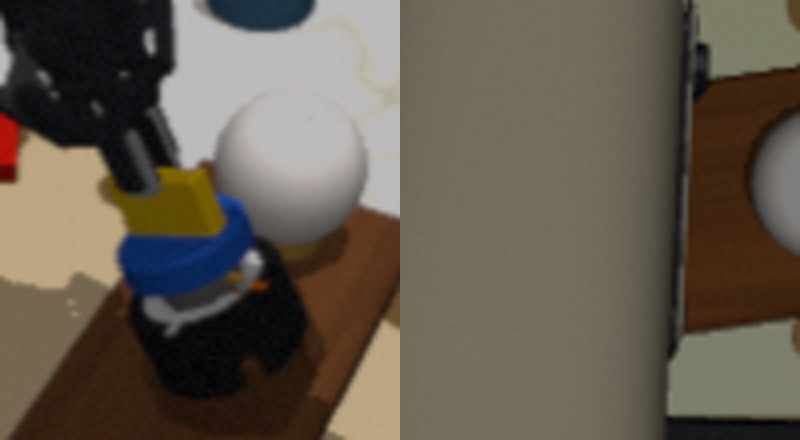

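{"method": "send_rows", "body": {"plan": [[1, 0, 0, 0, 0, 0], [2, 0, 0, 0, 0, 0], [3, 0, 0, 0, 0, 0], [4, 0, 0, 0, 0, 0], [5, 0, 0, 0, 0, 0], [6, 0, 0, 0, 0, 0], [7, 0, 0, 0, 0, 0], [8, 0, 0, 0, 0, 0], [9, 0, 0, 0, 0, 0], [10, 0, 0, 0, 0, 0]]}}

```text
clock: 12.3
tcp_pos: [0.5346, 0.0027, 0.119]
orientation: [0.52, -0.013, 0.853, -0.039]
wrist_force: [-0.5, 0.6, -2.6]
finger_gap: 0.0111
```

```bash
python3 chk.py b4 260 .0277
```

```text
12.3 [0.53456073 0.0027023  0.11904306] F [-0.46  0.64 -2.65] gap 0.011070373923609083 j [-0.08  0.71  0.35  1.68 -0.1  -0.02]
F socket [-0.9  -0.69 -2.52] tau [-0.028  0.703 -0.043] tcp in socket mm [-1.000e-01  2.000e-02  3.054e+01]
tool y angle 260.06086979678264 tilt err [-1.2e-03  3.0e-04  1.0e+00]
to goal (array([ 2.84,  0.01, -0.1 ]), array([ 0.06, -0.07, -0.  ]))
```

View pics/b4.png

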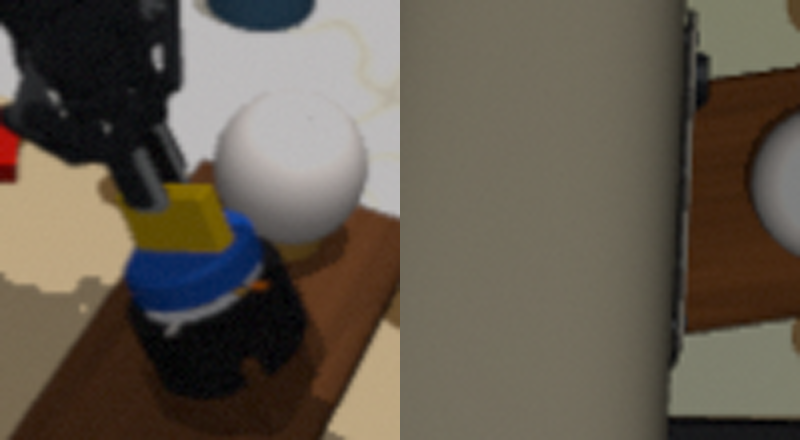

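{"method": "send_rows", "body": {"plan": [[0.5, 0, 0, 0, 0, 0], [1, 0, 0, 0, 0, 0], [1.5, 0, 0, 0, 0, 0], [2, 0, 0, 0, 0, 0], [2.5, 0, 0, 0, 0, 0], [3, 0, 0, 0, 0, 0], [3.5, 0, 0, 0, 0, 0], [3.7, 0, 0, 0, 0, 0], [3.7, 0, 0, 0, 0, 0], [3.7, 0, 0, 0, 0, 0]]}}

```text
clock: 13.65
tcp_pos: [0.533, 0.0025, 0.1159]
orientation: [0.52, -0.013, 0.853, -0.039]
wrist_force: [1.8, 0.5, 1.2]
finger_gap: 0.0111
```

```bash
python3 chk.py - 260 .0277
```

```text
13.65 [0.53298469 0.00252708 0.11592754] F [1.83 0.53 1.23] gap 0.011050170785450474 j [-0.08  0.71  0.34  1.67 -0.1  -0.02]
F socket [-1.1  -0.28  1.96] tau [-0.059  0.699 -0.05 ] tcp in socket mm [-1.300e-01 -2.000e-02  2.704e+01]
tool y angle 260.05999608359866 tilt err [-9.e-04  2.e-04  1.e+00]
to goal (array([-0.66, -0.04, -0.13]), array([ 0.06, -0.05, -0.  ]))
```

{"method": "send_rows", "body": {"plan": [[0, 0, 0, 4, 0, 0], [0, 0, 0, 9, 0, 0], [0.2, 0, 0, 14, 0, 0], [0.5, 0, 0, 19, 0, 0], [0.8, 0, 0, 24, 0, 0], [1.2, 0, 0, 29, 0, 0], [1.5, 0, 0, 34, 0, 0], [1.8, 0, 0, 38, 0, 0], [2.0, 0, 0, 40, 0, 0], [2.0, 0, 0, 40, 0, 0]]}}

```text
clock: 14.9
tcp_pos: [0.5324, 0.0019, 0.1143]
orientation: [0.494, 0.165, 0.788, -0.328]
wrist_force: [4.2, -1.3, 3.6]
finger_gap: 0.0111
```

```bash
python3 chk.py b5 220 .0252
```

```text
14.9 [0.53238224 0.00194741 0.11428337] F [ 4.2  -1.28  3.64] gap 0.011062504810673841 j [-0.08  0.71  0.33  1.66 -0.1   0.67]
F socket [-1.85  1.84  5.07] tau [0.588 0.746 0.022] tcp in socket mm [-0.29  0.48 25.27]
tool y angle 220.07207828658514 tilt err [-3.e-04 -6.e-04  1.e+00]
to goal (array([ 0.07,  0.08, -0.55]), array([0.07, 0.02, 0.04]))
```

View pics/b5.png

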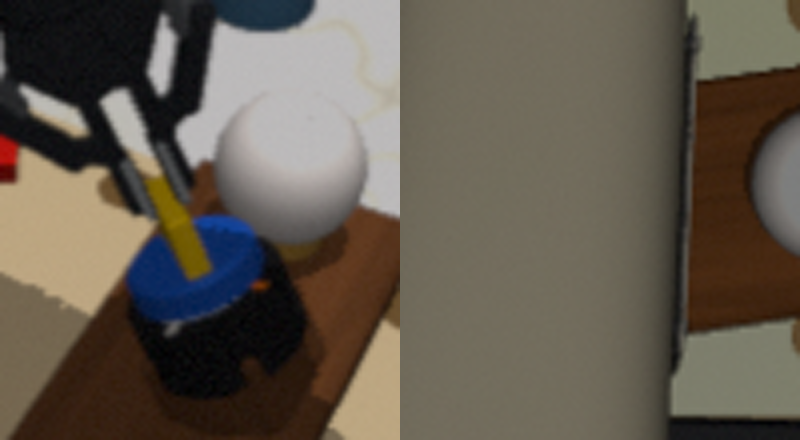

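{"method": "send_rows", "body": {"plan": [[0.3, 0, 0, 5, 0, 0], [0.6, 0, 0, 10, 0, 0], [0.8, 0, 0, 15, 0, 0], [0.9, 0, 0, 20, 0, 0], [0.9, 0, 0, 25, 0, 0], [0.9, 0, 0, 30, 0, 0], [0.9, 0, 0, 35, 0, 0], [0.9, 0, 0, 38, 0, 0], [0.9, 0, 0, 40, 0, 0], [0.9, 0, 0, 40, 0, 0]]}}

```text
clock: 16.25
tcp_pos: [0.5306, 0.0022, 0.1135]
orientation: [0.406, 0.323, 0.629, -0.578]
wrist_force: [-0.1, -2.6, 4.5]
finger_gap: 0.0111
```

```bash
python3 chk.py b6 180 .0244
```

```text
16.25 [0.53055499 0.00223332 0.11353936] F [-0.1  -2.55  4.53] gap 0.011119299382781576 j [-0.08  0.71  0.33  1.66 -0.1   1.37]
F socket [2.49 2.51 3.81] tau [ 0.453 -0.492  0.322] tcp in socket mm [ 0.94 -0.06 23.8 ]
tool y angle 180.11594473292885 tilt err [-3.3e-03  3.0e-04  1.0e+00]
to goal (array([-0.61,  0.94,  0.06]), array([ 0.12, -0.02,  0.19]))
```

View pics/b6.png

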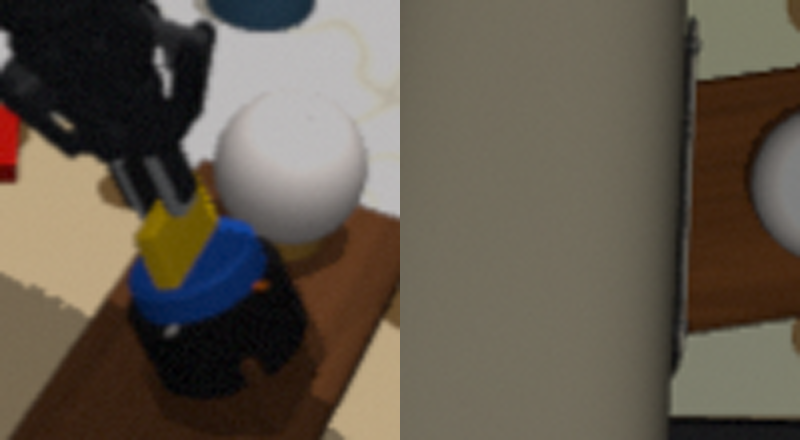

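{"method": "send_rows", "body": {"plan": [[0, 0, 0, 1, 0, 0], [0, 0, 0, 2, 0, 0], [0, 0, 0, 3, 0, 0], [0, 0, 0, 4, 0, 0], [0, 0, 0, 4, 0, 0], [0, 0, 0, 4, 0, 0], [0, 0, 0, 4, 0, 0], [0, 0, 0, 4, 0, 0], [0, 0, 0, 4, 0, 0], [0, 0, 0, 4, 0, 0]]}}

```text
clock: 17.6
tcp_pos: [0.5307, 0.0024, 0.1134]
orientation: [0.395, 0.337, 0.609, -0.599]
wrist_force: [-1.7, -1.6, 5.3]
finger_gap: 0.0117
```

```bash
python3 chk.py b7 180 .0244
```

```text
17.6 [0.53073582 0.00235313 0.11343076] F [-1.72 -1.63  5.29] gap 0.011663078914763507 j [-0.08  0.71  0.33  1.66 -0.1   1.44]
F socket [4.15 1.39 3.81] tau [ 0.403 -0.566  1.115] tcp in socket mm [ 0.71 -0.15 23.79]
tool y angle 176.21725773548584 tilt err [-3.e-03  2.e-04  1.e+00]
to goal (array([-0.61,  0.72,  0.1 ]), array([-3.78, -0.01,  0.17]))
```

View pics/b7.png

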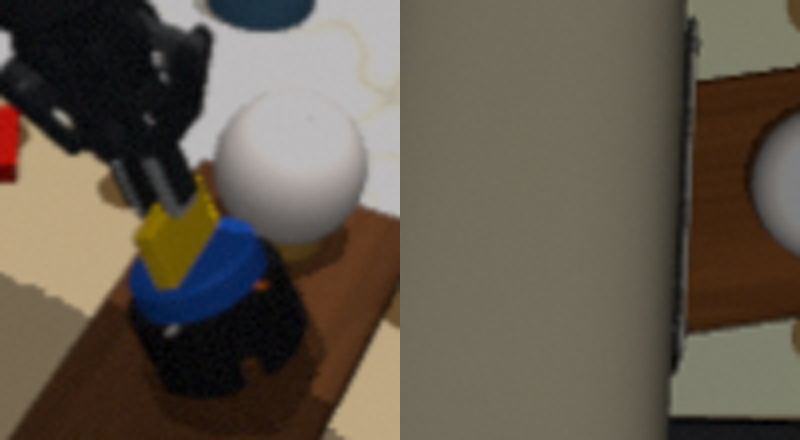

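{"method": "send_rows", "body": {"plan": [[0, 0, 0, -1, 0, 0], [0, 0, 0, -2, 0, 0], [0, 0, 0, -2, 0, 0], [0, 0, 0, -2, 0, 0], [0, 0, 0, -2, 0, 0], [0, 0, 0, -2, 0, 0], [0, 0, 0, -2, 0, 0], [0, 0, 0, -2, 0, 0], [0, 0, 0, -2, 0, 0], [0, 0, 0, -2, 0, 0]]}}

```text
clock: 18.95
tcp_pos: [0.5307, 0.0023, 0.1134]
orientation: [0.401, 0.33, 0.619, -0.589]
wrist_force: [-0.5, -2.0, 4.5]
finger_gap: 0.0111
```

```bash
python3 chk.py - 180 .0244
```

```text
18.95 [0.53066567 0.00226741 0.11343889] F [-0.55 -2.    4.48] gap 0.01110392498405608 j [-0.08  0.71  0.33  1.66 -0.1   1.41]
F socket [2.79 1.9  3.6 ] tau [ 0.465 -0.609  0.664] tcp in socket mm [ 0.79 -0.07 23.76]
tool y angle 178.1619256180915 tilt err [-3.2e-03  2.0e-04  1.0e+00]
to goal (array([-0.64,  0.79,  0.05]), array([-1.84, -0.01,  0.18]))
```

{"method": "send_rows", "body": {"plan": [[0, 0, 0, 0, 0, 0], [0, 0, 0, 0, 0, 0], [0, 0, 0, 0, 0, 0], [0, 0, 0, 0, 0, 0], [0, 0, 0, 0, 0, 0], [-3, 0, 0, 0, 0, 0], [-15, 0, 0, 0, 0, 0], [-35, 0, 0, 0, 0, 0], [-60, 0, 0, 0, 0, 0], [-85, 0, 0, 0, 0, 0]], "claw": 45}}

```text
clock: 20.2
tcp_pos: [0.5708, 0.0077, 0.1895]
orientation: [0.401, 0.331, 0.618, -0.589]
wrist_force: [0.8, -0.3, -0.1]
finger_gap: 0.0451
```

```bash
python3 chk.py b8 180 .0244
```

```text
20.2 [0.57081534 0.00768953 0.18953391] F [ 0.83 -0.28 -0.05] gap 0.045076996141865895 j [-0.07  0.78  0.65  1.91 -0.1   1.42]
F socket [-0.72  0.39  0.31] tau [ 0.018  0.411 -0.036] tcp in socket mm [-1.0000e-02  0.0000e+00  1.0996e+02]
tool y angle 178.05824064541977 tilt err [-1.e-03  2.e-04  1.e+00]
to goal (array([8.556e+01, 8.000e-02, 2.000e-02]), array([-1.94, -0.01,  0.06]))
```

View pics/b8.png

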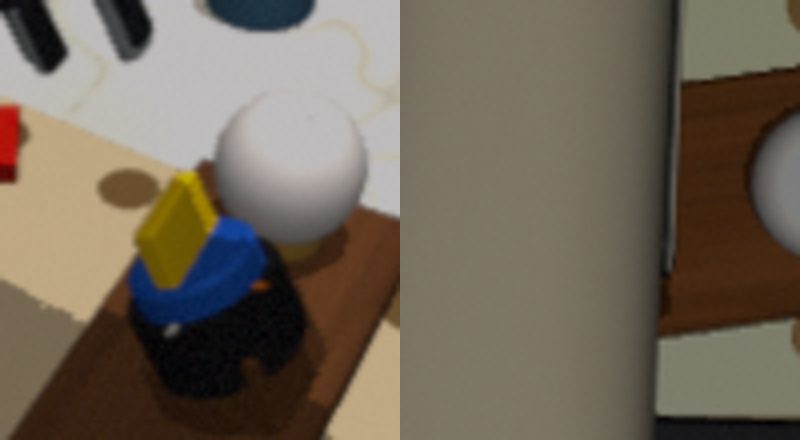

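```bash
python3 - <<'E'
from h import *
s=get_state();Rc=Rt(s["orientation"]);y=Rc[:,1].copy();y[2]=0;y/=np.linalg.norm(y);G=tool(-up,y);SW=np.array([.5026,.1343,0])
for z in(.19,.06,.032):print(z,steps(Rc,s["tcp_pos"],G,SW+[0,0,z]))
E
```

```text
0.19 (array([  24.03,  -50.25, -133.29]), array([ 0.25,  1.02, 27.32]))
0.06 (array([ 139.52,    9.41, -135.4 ]), array([ 0.25,  1.02, 27.32]))
0.032 (array([ 164.39,   22.26, -135.85]), array([ 0.25,  1.02, 27.32]))
```

{"method": "send_rows", "body": {"plan": [[0, -2, -15, 0, 0, 2], [2, -8, -45, 0, 0.2, 7], [8, -20, -80, 0.1, 0.5, 14], [16, -35, -110, 0.2, 0.8, 21], [22, -47, -130, 0.2, 1, 26], [35, -45, -133.5, 0.2, 1, 27.3], [65, -29, -134, 0.2, 1, 27.3], [100, -11, -134.7, 0.2, 1, 27.3], [130, 4.5, -135.2, 0.2, 1, 27.3], [139.5, 9.4, -135.4, 0.2, 1, 27.3]], "claw": 0}}

```text
clock: 21.55
tcp_pos: [0.4977, 0.134, 0.0559]
orientation: [0.522, 0.472, 0.526, -0.477]
wrist_force: [-0.2, 0.6, 0.5]
finger_gap: 0.0001
```

```bash
cat > c2.py <<'E'
from h import *
import sys
s=get_state();Rc=Rt(s["orientation"]);print(s["clock"],s["tcp_pos"],s["wrist_force"],s["finger_gap"],Rc[:,0]);SW=np.array([.5026,.1343,.038])
print("to switch top",steps(Rc,s["tcp_pos"],Rc,SW))
T=cam("top");S=cam("side");crop=lambda d,r,f:cv2.resize(d["frame"][r[1]:r[3],r[0]:r[2]],None,fx=f,fy=f,interpolation=cv2.INTER_CUBIC)
cv2.imwrite(f"pics/{sys.argv[1]}.png",np.hstack([crop(S,(265,210,385,340),3),crop(T,(235,190,365,320),3)]))
E
python3 c2.py d1
```

```text
21.55 [0.49766982 0.13399793 0.05593479] [-0.19872664  0.59802953  0.46975509] 5.350306380407646e-05 [-9.15078624e-03 -4.81452873e-04 -9.99958015e-01]
to switch top (array([17.89,  5.1 ,  0.19]), array([0., 0., 0.]))
```

View pics/d1.png

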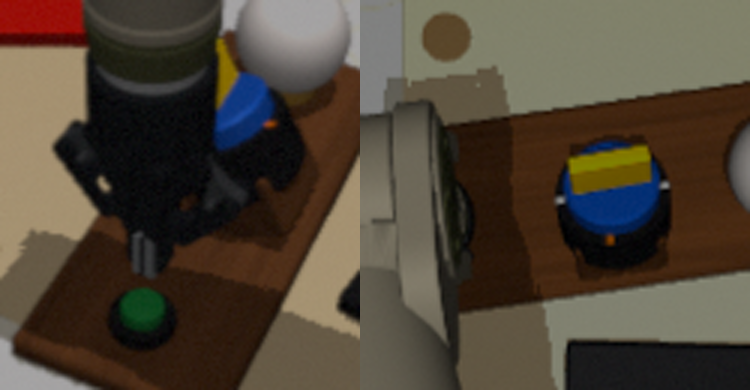

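{"method": "send_rows", "body": {"plan": [[3, 0, 0, 0, 0, 0], [8, 0, 0, 0, 0, 0], [13, 0, 0, 0, 0, 0], [17, 0, 0, 0, 0, 0], [20, 0, 0, 0, 0, 0], [22, 0, 0, 0, 0, 0], [24, 0, 0, 0, 0, 0], [25, 0, 0, 0, 0, 0], [26, 0, 0, 0, 0, 0], [26, 0, 0, 0, 0, 0]]}}

```text
clock: 22.9
tcp_pos: [0.5004, 0.1343, 0.0325]
orientation: [0.523, 0.474, 0.525, -0.476]
wrist_force: [-0.0, 0.8, 0.3]
finger_gap: -0.0004
```

```bash
python3 c2.py d2
```

```text
22.9 [0.50042867 0.13434087 0.03250279] [-0.03357017  0.77613184  0.29640648] -0.0004373691647848373 [-4.45071241e-03  6.76177115e-05 -9.99990093e-01]
to switch top (array([-5.51,  2.13,  0.25]), array([0., 0., 0.]))
```

View pics/d2.png

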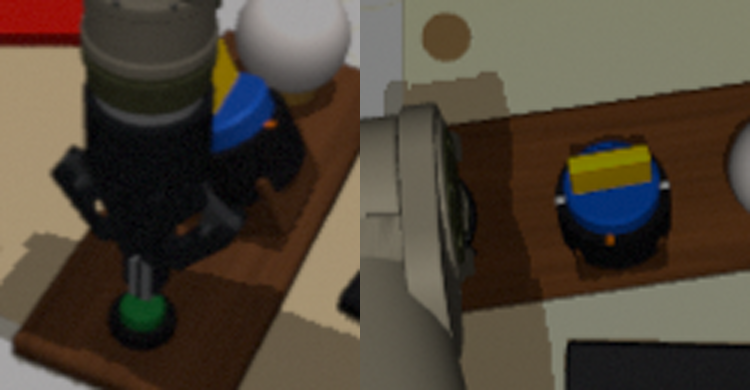

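{"method": "send_rows", "body": {"plan": [[0.5, 2, 0, 0, 0, 0.2], [1, 2, 0, 0, 0, 0.2], [1.5, 2, 0, 0, 0, 0.2], [2, 2, 0, 0, 0, 0.2], [2.5, 2, 0, 0, 0, 0.2], [3, 2, 0, 0, 0, 0.2], [3.5, 2, 0, 0, 0, 0.2], [4, 2, 0, 0, 0, 0.2], [4, 2, 0, 0, 0, 0.2], [4, 2, 0, 0, 0, 0.2]]}}

```text
clock: 24.25
tcp_pos: [0.5024, 0.1345, 0.0285]
orientation: [0.524, 0.475, 0.524, -0.475]
wrist_force: [-0.1, -0.7, 0.1]
finger_gap: -0.0002
```

```bash
python3 c2.py d3
```

```text
24.25 [0.50238548 0.13453151 0.02850954] [-0.10133189 -0.71456945  0.06083351] -0.00023093409800019395 [-9.89272526e-04  4.00418132e-04 -9.99999431e-01]
to switch top (array([-9.49,  0.18,  0.25]), array([0., 0., 0.]))
```

View pics/d3.png

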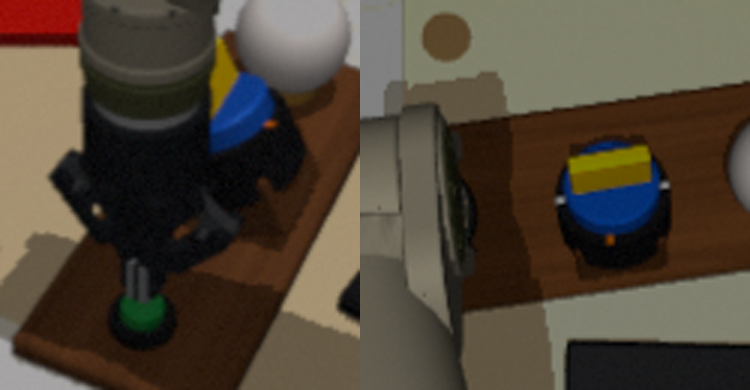

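```bash
python3 - <<'E'
from h import *
T=cam("top");S=cam("side");s=get_state();print(proj(S,[s["tcp_pos"]]))
T["frame"]=cv2.imread("pics/top0.png");S0=dict(S);S0["frame"]=cv2.imread("pics/side0.png")
for d,r in((T,(240,240,290,290)),(S0,(295,295,335,330))):
    c=big(mask(d,50,80,120,60,r)); e=cv2.fitEllipse(c); print(e,cv2.boundingRect(c))
    a=np.linspace(0,2*np.pi,60)
    for z in(.026,.03,.034,.038):
        p=plane(d,[e[0]],z)[0]; q=proj(d,[[p[0]+.015*np.cos(t),p[1]+.015*np.sin(t),z] for t in a]);print(z,p.round(4),np.ptp(q,axis=0))
E
python3 -c "
import cv2
a=cv2.imread('pics/side0.png')[290:340,285:345];cv2.imwrite('pics/sw.png',cv2.resize(a,None,fx=10,fy=10,interpolation=cv2.INTER_NEAREST))"
```

```text
[[311.55430618 314.57165822]]
((261.35430908203125, 262.78851318359375), (11.207196235656738, 11.83404541015625), 13.948029518127441) (256, 257, 12, 13)
0.026 [0.5038 0.1358 0.026 ] [12.7221252  12.71179452]
0.03 [0.5037 0.1354 0.03  ] [12.76193815 12.75157458]
0.034 [0.5036 0.1351 0.034 ] [12.80200106 12.7916044 ]
0.038 [0.5036 0.1347 0.038 ] [12.8423163  12.83188633]
((312.1497497558594, 311.5413818359375), (11.260143280029297, 14.491783142089844), 92.12761688232422) (305, 306, 15, 12)
0.026 [0.5068 0.1256 0.026 ] [14.88730223 11.5813924 ]
0.03 [0.505  0.1284 0.03  ] [14.97112357 11.64659915]
0.034 [0.5033 0.1312 0.034 ] [15.05589414 11.71254442]
0.038 [0.5015 0.134  0.038 ] [15.14163013 11.77924083]
```

View pics/sw.png

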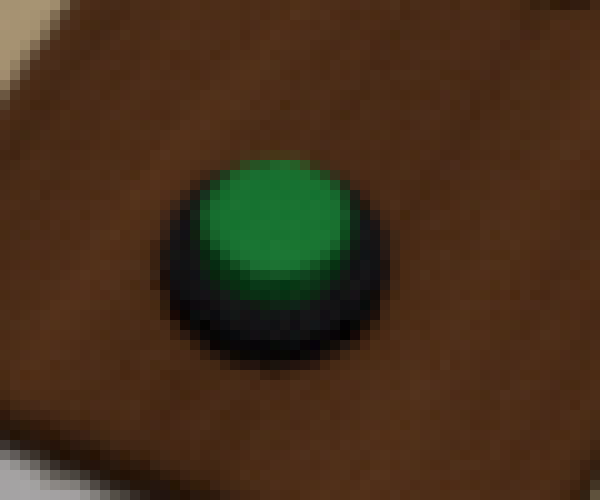

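```bash
python3 - <<'E'
from h import *
S=cam("side");s=get_state();f=S["frame"];q=proj(S,[s["tcp_pos"],[.5026,.1343,.038]]);print(q)
a=cv2.resize(f[285:340,280:345],None,fx=10,fy=10,interpolation=cv2.INTER_CUBIC)
a=cv2.convertScaleAbs(a,alpha=2)
for p,c in zip(q,((0,0,255),(255,0,255))): cv2.circle(a,(int((p[0]-280+.5)*10),int((p[1]-285+.5)*10)),4,c,-1)
cv2.imwrite("pics/d4.png",a)
E
```

```text
[[311.55646338 314.58512047]
 [311.59124591 311.39781804]]
```

View pics/d4.png

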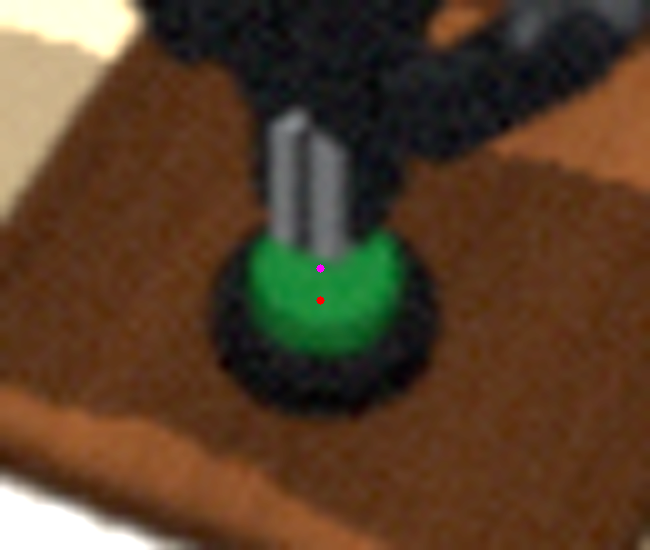

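{"method": "send_rows", "body": {"plan": [[0.6, 0, 0, 0, 0, 0], [1.2, 0, 0, 0, 0, 0], [1.8, 0, 0, 0, 0, 0], [2.4, 0, 0, 0, 0, 0], [3, 0, 0, 0, 0, 0], [3.6, 0, 0, 0, 0, 0], [4.2, 0, 0, 0, 0, 0], [4.8, 0, 0, 0, 0, 0], [5, 0, 0, 0, 0, 0], [5, 0, 0, 0, 0, 0]]}}

```text
clock: 25.75
tcp_pos: [0.5024, 0.1345, 0.0235]
orientation: [0.524, 0.475, 0.524, -0.475]
wrist_force: [-0.1, -0.5, 0.1]
finger_gap: 0.0003
```

```bash
cat > c3.py <<'E'
from h import *
import sys
S=cam("side");s=get_state();print(s["clock"],s["tcp_pos"],s["wrist_force"],s["finger_gap"]);f=S["frame"];q=proj(S,[s["tcp_pos"],[.5026,.1343,.038]]);print(q)
a=cv2.convertScaleAbs(cv2.resize(f[285:340,280:345],None,fx=8,fy=8,interpolation=cv2.INTER_CUBIC),alpha=2)
cv2.imwrite(f"pics/{sys.argv[1]}.png",a)
E
python3 c3.py d5
```

```text
25.8 [0.50235182 0.13455181 0.02349822] [-0.31919182  0.00503327 -0.69607669] -9.030865659638936e-05
[[311.55062173 316.18967932]
 [311.59124591 311.39781804]]
```

View pics/d5.png

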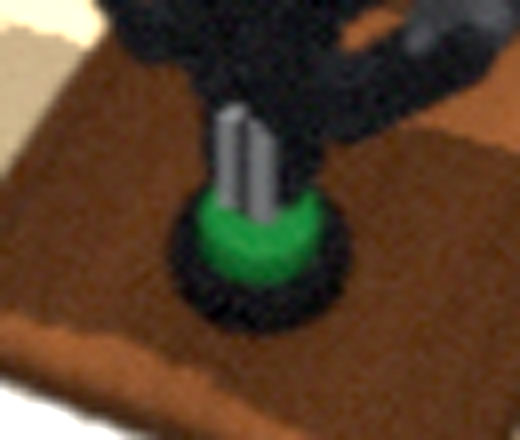

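{"method": "send_rows", "body": {"plan": [[0.6, 0, 0, 0, 0, 0], [1.2, 0, 0, 0, 0, 0], [1.8, 0, 0, 0, 0, 0], [2.4, 0, 0, 0, 0, 0], [3, 0, 0, 0, 0, 0], [3.6, 0, 0, 0, 0, 0], [4.2, 0, 0, 0, 0, 0], [4.8, 0, 0, 0, 0, 0], [5.4, 0, 0, 0, 0, 0], [6, 0, 0, 0, 0, 0]]}}

```text
clock: 27.05
tcp_pos: [0.5024, 0.1345, 0.0176]
orientation: [0.524, 0.475, 0.524, -0.475]
wrist_force: [0.2, -0.6, 2.2]
finger_gap: 0.0001
```

```bash
python3 c3.py d6
```

```text
27.1 [0.50242584 0.13453713 0.01750478] [0.16112369 0.22639191 1.4091648 ] -6.294565226601311e-05
[[311.49307172 318.06330217]
 [311.59124591 311.39781804]]
```

View pics/d6.png

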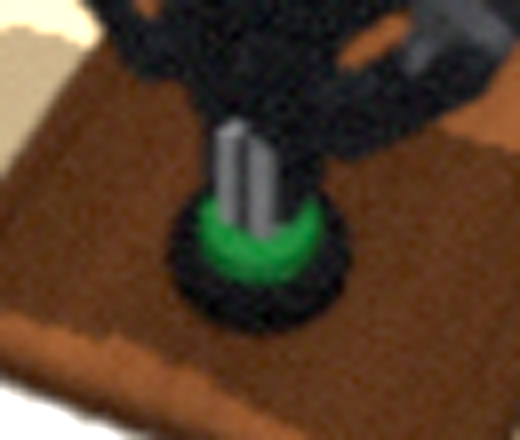

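{"method": "send_rows", "body": {"plan": [[0.6, 0, 0, 0, 0, 0], [1.2, 0, 0, 0, 0, 0], [1.8, 0, 0, 0, 0, 0], [2.4, 0, 0, 0, 0, 0], [3, 0, 0, 0, 0, 0], [3.5, 0, 0, 0, 0, 0], [4, 0, 0, 0, 0, 0], [4.5, 0, 0, 0, 0, 0], [5, 0, 0, 0, 0, 0], [5, 0, 0, 0, 0, 0]]}}

```text
clock: 28.35
tcp_pos: [0.5024, 0.1346, 0.0132]
orientation: [0.524, 0.475, 0.524, -0.475]
wrist_force: [-3.0, -1.0, 8.7]
finger_gap: -0.0001
```

```bash
python3 c3.py d7
```

```text
28.4 [0.50242594 0.13454032 0.01324241] [-3.34440463  0.34173255  8.99390798] -0.0002376439047038947
[[311.47052855 319.40129389]
 [311.59124591 311.39781804]]
```

View pics/d7.png

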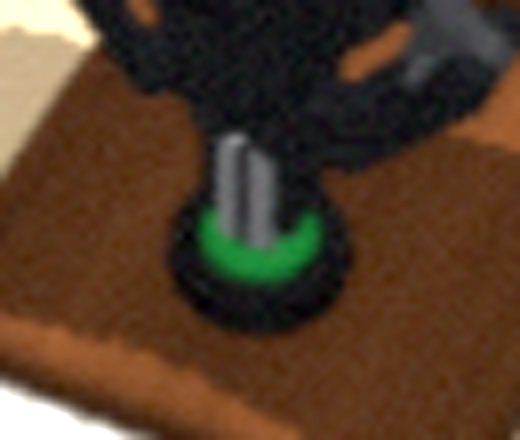

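{"method": "send_rows", "body": {"plan": [[0.5, 0, 0, 0, 0, 0], [1, 0, 0, 0, 0, 0], [1, 0, 0, 0, 0, 0], [1, 0, 0, 0, 0, 0], [1, 0, 0, 0, 0, 0], [1, 0, 0, 0, 0, 0], [1, 0, 0, 0, 0, 0], [1, 0, 0, 0, 0, 0], [1, 0, 0, 0, 0, 0], [1, 0, 0, 0, 0, 0]]}}

```text
clock: 29.65
tcp_pos: [0.5025, 0.1346, 0.0131]
orientation: [0.524, 0.475, 0.524, -0.475]
wrist_force: [-5.2, -1.0, 16.3]
finger_gap: 0.0005
```

{"method": "send_rows", "body": {"plan": [[-4, 0, 0, 0, 0, 0], [-14, 0, 0, 0, 0, 0], [-30, 0, 0, 0, 0, 0], [-50, 0, 0, 0, 0, 0], [-80, 0, 0, 0, 0, 0], [-110, 0, 0, 0, 0, 0], [-140, 0, 0, 0, 0, 0], [-170, 0, 0, 0, 0, 0], [-190, 0, 0, 0, 0, 0], [-200, 0, 0, 0, 0, 0]]}}

```text
clock: 30.9
tcp_pos: [0.503, 0.1345, 0.2127]
orientation: [0.524, 0.475, 0.524, -0.475]
wrist_force: [-1.2, 0.2, 0.3]
finger_gap: -0.0001
```

```bash
python3 c2.py e1
```

```text
30.9 [0.50304776 0.13453687 0.21269602] [-1.22147719  0.16288543  0.29071307] -0.0001270180869668251 [ 5.25354526e-04  5.77372045e-04 -9.99999695e-01]
to switch top (array([174.7 ,  -0.57,   0.28]), array([0., 0., 0.]))
```

View pics/e1.png

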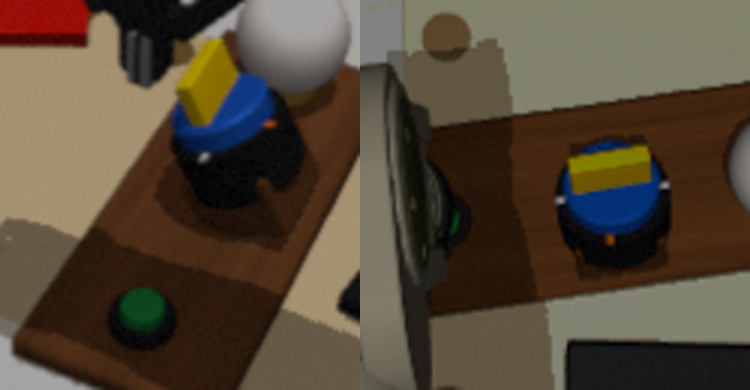

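```bash
python3 - <<'E'
from h import *
T=cam("top");S=cam("side");cv2.imwrite("pics/eT.png",T["frame"]);cv2.imwrite("pics/eS.png",S["frame"])
y=mask(T,22,35,120,60,(290,225,350,275));c=big(y);r=cv2.minAreaRect(c);print(r)
# bright top face edge: far/upper boundary of the yellow
p=c.reshape(-1,2);xs=range(p[:,0].min()+3,p[:,0].max()-2);top=[(x,p[p[:,0]==x,1].min()) for x in xs];k=np.polyfit(*np.array(top).T,1);print("obs slope deg",np.degrees(np.arctan(k[0])))
for off in(0,-5,2,4):
    a=sdir(90-off);o=SO+ZS*.0527; q=proj(T,[o-a*.03,o+a*.03]);d=q[1]-q[0];print("locked+",off,"pred slope",np.degrees(np.arctan2(d[1],d[0])),q.round(1).tolist())
for n in("top","side"):
    a=cv2.imread(f"pics/{n}0.png").astype(int);b=(T if n=="top" else S)["frame"].astype(int)
E
```

```text
((317.92449951171875, 245.72866821289062), (12.162287712097168, 27.45870018005371), 79.2156982421875)
obs slope deg -11.023455963743162
locked+ 0 pred slope -8.280652749963926 [[303.7, 244.6], [331.1, 240.6]]
locked+ -5 pred slope -12.60038657234999 [[303.8, 245.6], [330.9, 239.6]]
locked+ 2 pred slope -6.555338238440255 [[303.6, 244.2], [331.2, 241.0]]
locked+ 4 pred slope -4.829884537997179 [[303.6, 243.7], [331.2, 241.4]]
```

View pics/eT.png

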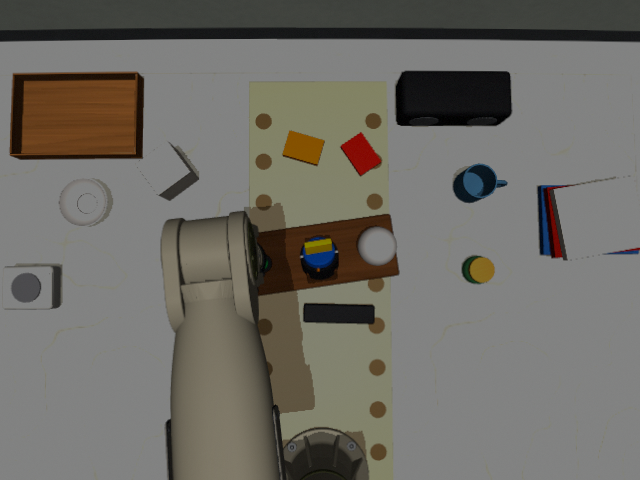

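View pics/eS.png

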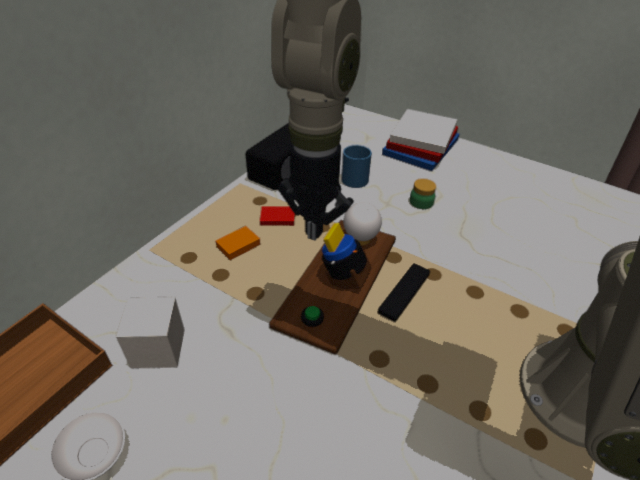

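```bash
python3 - <<'E'
from h import *
T=cam("top");f=T["frame"].astype(float);r=f[:,:,2]+f[:,:,1]-f[:,:,0]*2
up_=[];mid=[];lo=[]
for x in range(307,330):
    col=r[230:262,x]; g=np.diff(col)
    i=np.argmax(g[:14]); w=slice(max(i-2,0),i+3); up_.append((x,230.5+np.average(np.arange(w.start,w.start+len(g[w])),weights=np.clip(g[w],0,None))))
    j=np.argmin(g[i:])+i; 
    gg=np.clip(-g,0,None)
    # two falls: top->side and side->blue
    k=[t for t in range(i+1,len(gg)-1) if gg[t]>=gg[t-1] and gg[t]>gg[t+1] and gg[t]>8]
    v=[230.5+np.average(np.arange(t-1,t+2),weights=gg[t-1:t+2]) for t in k]
    if len(v)>=2: mid.append((x,v[0]));lo.append((x,v[1]))
for n,a in(("up",up_),("mid",mid),("lo",lo)):
    a=np.array(a);k=np.polyfit(a[:,0],a[:,1],1);e=a[:,1]-np.polyval(k,a[:,0]);print(n,len(a),np.degrees(np.arctan(k[0])).round(2),"rms",e.std().round(2))
# expected for top-face edges & lower edge, locked exactly
for lab,h in(("top",.0527),("bottom",.0187)):
  for off in(0,):
    a=sdir(90);o=SO+ZS*h;q=proj(T,[o-a*.03,o+a*.03]);d=q[1]-q[0];print(lab,np.degrees(np.arctan2(d[1],d[0])))
# white marks
a=f[240:262,286:300].mean(2);b=f[238:258,336:352].mean(2)
def cw(a,u,v): w=np.clip(a-110*0-np.percentile(a,85),0,None);yy,xx=np.mgrid[:a.shape[0],:a.shape[1]];return u+(xx*w).sum()/w.sum(),v+(yy*w).sum()/w.sum()
big4=cv2.resize(T["frame"][225:290,285:355],None,fx=10,fy=10,interpolation=cv2.INTER_CUBIC);cv2.imwrite("pics/e2.png",cv2.resize(cv2.convertScaleAbs(big4,alpha=1.6),(640,594)))
E
```

```text
up 23 -9.41 rms 0.15
mid 23 -9.79 rms 0.12
lo 23 -9.92 rms 0.07
top -8.280652749963926
bottom -8.308851055286139
```

View pics/e2.png

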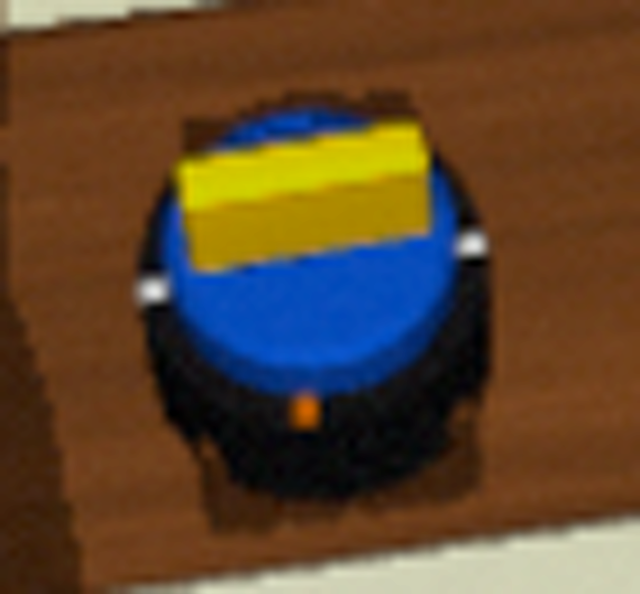

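```bash
python3 - <<'E'
from h import *
S=cam("side");ims=[cv2.imread(f"pics/{n}_S.png") for n in("b6","b7","b8")]+[S["frame"]]
cv2.imwrite("pics/e3.png",np.hstack([cv2.convertScaleAbs(cv2.resize(a[215:265,318:358],None,fx=5,fy=10,interpolation=cv2.INTER_CUBIC)[:, :],alpha=1.8) for a in ims]))
# front face of handle lower edge: yellow->blue boundary, subpixel
for a in ims:
    f=a.astype(float);r=f[:,:,2]-f[:,:,0]
    pts=[]
    for x in range(327,336):
        col=r[235:262,x];i=np.where(col>0)[0]
        if len(i)==0: continue
        i=i.max()
        if i+1<len(col): pts.append((x,235+i+col[i]/(col[i]-col[i+1])))
    print(np.round(pts,2).tolist())
    rows=[]
    for y in range(226,250):
        row=r[y,318:350];i=np.where(row>0)[0]
        if len(i): i=i.max(); rows.append((y,round(318+i+row[i]/(row[i]-row[i+1]),2)))
    print("R",rows[::3])
E
```

```text
[[327.0, 248.46], [328.0, 250.48], [329.0, 251.62], [330.0, 251.95], [331.0, 251.91], [332.0, 251.83], [333.0, 251.71], [334.0, 251.4], [335.0, 250.36]]Traceback (most recent call last):
  File "<stdin>", line 17, in <module>
IndexError: index 32 is out of bounds for axis 0 with size 32
```

View pics/e3.png

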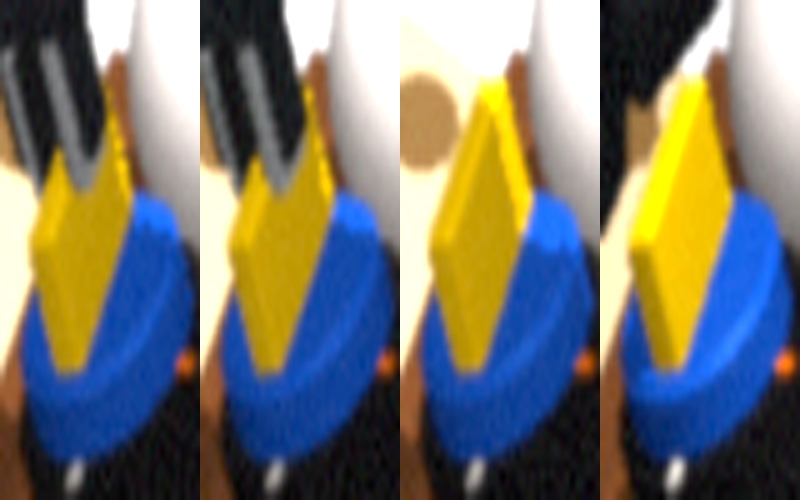

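```bash
python3 - <<'E'
from h import *
s=get_state();Rc=Rt(s["orientation"]);print(s["clock"])
print(steps(Rc,s["tcp_pos"],sockR(179),SO+ZS*.115))
E
```

```text
31.2
(array([ 16.14,  58.47, 132.78]), array([ -1.13,  -0.79, -27.32]))
```

{"method": "send_rows", "body": {"plan": [[0, 5, 15, -0.1, -0.1, -3], [0, 14, 35, -0.3, -0.2, -8], [0, 25, 60, -0.5, -0.4, -13], [3, 37, 85, -0.8, -0.6, -18], [8, 48, 110, -1, -0.7, -23], [13, 55, 126, -1.1, -0.8, -26], [16, 58.5, 132, -1.1, -0.8, -27.3], [16.1, 58.5, 132.8, -1.1, -0.8, -27.3], [16.1, 58.5, 132.8, -1.1, -0.8, -27.3], [16.1, 58.5, 132.8, -1.1, -0.8, -27.3]], "claw": 45}}

```text
clock: 32.45
tcp_pos: [0.5736, 0.0085, 0.1961]
orientation: [0.405, 0.329, 0.622, -0.583]
wrist_force: [0.0, -0.7, 0.1]
finger_gap: 0.0453
```

```bash
python3 chk.py - 179 .015
```

```text
32.45 [0.57356899 0.00849997 0.19605346] F [ 0.04 -0.66  0.13] gap 0.045270191713212934 j [-0.07  0.79  0.67  1.92 -0.1   1.4 ]
F socket [0.11 0.66 0.09] tau [-0.027  0.403  0.043] tcp in socket mm [  0.49  -0.43 117.06]
tool y angle 178.99484174047058 tilt err [ 3.5e-03 -6.0e-04  1.0e+00]
to goal (array([102.06,   0.13,   0.36]), array([-0.01,  0.03, -0.2 ]))
```

{"method": "send_rows", "body": {"plan": [[8, 0, 0, 0, 0, 0], [25, 0, 0, 0, 0, 0], [42, 0, 0, 0, 0, 0], [58, 0, 0, 0, 0, 0], [72, 0, 0, 0, 0, 0], [84, 0, 0, 0, 0, 0], [92, 0, 0, 0, 0, 0], [96, 0, 0, 0, 0, 0], [98, 0, 0, 0, 0, 0], [98, 0, 0, 0, 0, 0]]}}

```text
clock: 33.7
tcp_pos: [0.5294, 0.002, 0.1084]
orientation: [0.405, 0.329, 0.622, -0.583]
wrist_force: [-0.2, 0.1, 0.6]
finger_gap: 0.0447
```

```bash
python3 chk.py f1 179 .017
```

```text
33.7 [0.52935825 0.00196162 0.10836775] F [-0.15  0.06  0.58] gap 0.04474709151529886 j [-0.09  0.71  0.31  1.64 -0.1   1.39]
F socket [ 0.39 -0.08  0.45] tau [0.029 0.346 0.001] tcp in socket mm [-0.37  0.05 18.64]
tool y angle 178.97179911305673 tilt err [ 2.8e-03 -3.0e-04  1.0e+00]
to goal (array([ 1.64, -0.37, -0.05]), array([-0.03,  0.01, -0.16]))
```

View pics/f1.png

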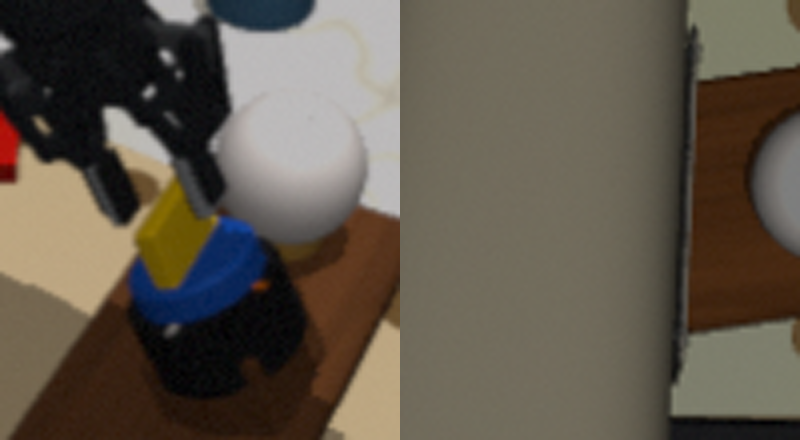

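{"method": "send_rows", "body": {"plan": [[0, 0, 0, 0, 0, 0], [0, 0, 0, 0, 0, 0], [0, 0, 0, 0, 0, 0], [0, 0, 0, 0, 0, 0], [0, 0, 0, 0, 0, 0], [0, 0, 0, 0, 0, 0], [0, 0, 0, 0, 0, 0], [0, 0, 0, 0, 0, 0], [0, 0, 0, 0, 0, 0], [0, 0, 0, 0, 0, 0]], "claw": 0, "newtons": 70}}

```text
clock: 35.05
tcp_pos: [0.5292, 0.0019, 0.1086]
orientation: [0.405, 0.329, 0.622, -0.583]
wrist_force: [0.6, -0.3, 6.1]
finger_gap: 0.0121
```

```bash
python3 chk.py - 179 .017
```

```text
35.05 [0.52922813 0.00191136 0.10857765] F [ 0.64 -0.33  6.14] gap 0.012056564977118616 j [-0.09  0.7   0.31  1.64 -0.1   1.39]
F socket [2.31 0.42 5.72] tau [ 0.035 -0.184  0.475] tcp in socket mm [-0.15  0.08 18.77]
tool y angle 178.97060574166832 tilt err [ 2.6e-03 -3.0e-04  1.0e+00]
to goal (array([ 1.77, -0.15, -0.08]), array([-0.03,  0.01, -0.15]))
```

{"method": "send_rows", "body": {"plan": [[0, 0, 0, 1, 0, 0], [0, 0, 0, 2, 0, 0], [0, 0, 0, 3, 0, 0], [0, 0, 0, 4, 0, 0], [0, 0, 0, 4, 0, 0], [0, 0, 0, 4, 0, 0], [0, 0, 0, 4, 0, 0], [0, 0, 0, 4, 0, 0], [0, 0, 0, 4, 0, 0], [0, 0, 0, 4, 0, 0]]}}

```text
clock: 36.3
tcp_pos: [0.5293, 0.0019, 0.1086]
orientation: [-0.394, -0.343, -0.602, 0.604]
wrist_force: [0.5, -0.9, 5.1]
finger_gap: 0.0119
```

```bash
python3 chk.py f2 179 .017
```

```text
36.3 [0.52926365 0.00188659 0.10859227] F [ 0.49 -0.89  5.15] gap 0.011947625856692071 j [-0.09  0.7   0.31  1.64 -0.1   1.46]
F socket [2.05 0.95 4.74] tau [ 0.16  -0.132  1.308] tcp in socket mm [-0.17  0.11 18.79]
tool y angle 175.085696487379 tilt err [ 2.7e-03 -7.0e-04  1.0e+00]
to goal (array([ 1.79, -0.18, -0.1 ]), array([-3.91,  0.03, -0.15]))
```

{"method": "send_rows", "body": {"plan": [[0, 0, 0, -2, 0, 0], [0, 0, 0, -4, 0, 0], [0, 0, 0, -4, 0, 0], [0, 0, 0, -4, 0, 0], [0, 0, 0, -4, 0, 0], [0, 0, 0, -4, 0, 0], [0, 0, 0, -4, 0, 0], [0, 0, 0, -4, 0, 0], [0, 0, 0, -4, 0, 0], [0, 0, 0, -4, 0, 0]], "claw": 45}}

```text
clock: 37.65
tcp_pos: [0.5292, 0.0019, 0.1082]
orientation: [0.405, 0.329, 0.622, -0.583]
wrist_force: [0.4, -0.3, 0.0]
finger_gap: 0.0453
```

{"method": "send_rows", "body": {"plan": [[-3, 0, 0, 0, 0, 0], [-12, 0, 0, 0, 0, 0], [-25, 0, 0, 0, 0, 0], [-40, 0, 0, 0, 0, 0], [-55, 0, 0, 0, 0, 0], [-70, 0, 0, 0, 0, 0], [-83, 0, 0, 0, 0, 0], [-92, 0, 0, 0, 0, 0], [-97, 0, 0, 0, 0, 0], [-98, 0, 0, 0, 0, 0]]}}

```text
clock: 38.9
tcp_pos: [0.5741, 0.0081, 0.1956]
orientation: [0.405, 0.329, 0.622, -0.583]
wrist_force: [-0.3, 0.6, -0.4]
finger_gap: 0.0451
```

```bash
python3 chk.py f3 179 .115; python3 - <<'E'
from h import *
s=get_state();Rc=sockR(179);p=SO+ZS*.115;y=Rc[:,1].copy();y[2]=0;y/=np.linalg.norm(y);G=tool(-up,y);SW=np.array([.5026,.1343,0])
for z in(.19,.035,.012):print(z,steps(Rc,p,G,SW+[0,0,z]))
E
```

```text
38.9 [0.57411651 0.00808508 0.19555057] F [-0.29  0.56 -0.39] gap 0.04507175612168181 j [-0.07  0.79  0.67  1.92 -0.1   1.4 ]
F socket [ 0.   -0.6  -0.44] tau [0.013 0.413 0.05 ] tcp in socket mm [-1.8000e-01  6.0000e-02  1.1684e+02]
tool y angle 178.96594070463988 tilt err [ 3.e-03 -3.e-04  1.e+00]
to goal (array([ 1.83, -0.18, -0.06]), array([-0.03,  0.01, -0.17]))
0.19 (array([  27.9 ,  -47.26, -133.89]), array([ 0.12,  0.51, 27.5 ]))
0.035 (array([ 165.38,   24.31, -135.14]), array([ 0.12,  0.51, 27.5 ]))
0.012 (array([ 185.78,   34.93, -135.32]), array([ 0.12,  0.51, 27.5 ]))
```

View pics/f3.png

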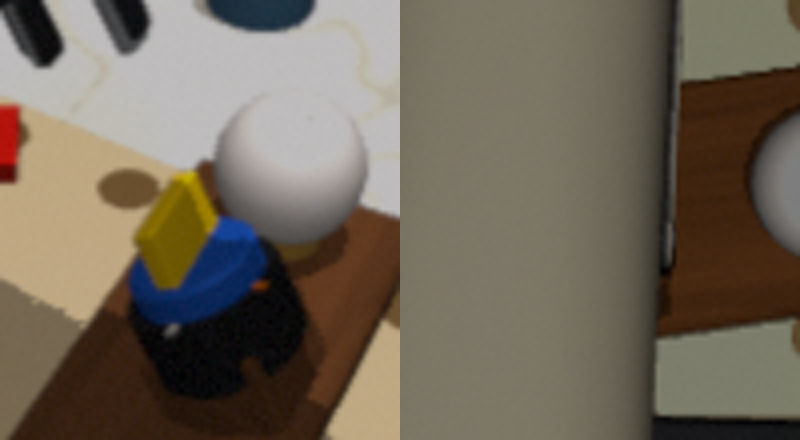

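{"method": "send_rows", "body": {"plan": [[0, -2, -15, 0, 0, 2], [2, -8, -45, 0, 0.1, 7], [8, -20, -80, 0.1, 0.2, 14], [18, -35, -110, 0.1, 0.4, 21], [26, -45, -130, 0.1, 0.5, 26], [40, -41, -134, 0.1, 0.5, 27.5], [75, -23, -134.3, 0.1, 0.5, 27.5], [115, -2, -134.7, 0.1, 0.5, 27.5], [150, 16, -135, 0.1, 0.5, 27.5], [163, 24.3, -135.1, 0.1, 0.5, 27.5]], "claw": 0}}

```text
clock: 40.25
tcp_pos: [0.5023, 0.1342, 0.0359]
orientation: [0.528, 0.469, 0.529, -0.471]
wrist_force: [0.0, 0.3, -0.8]
finger_gap: 0.0003
```

{"method": "send_rows", "body": {"plan": [[0, 0, 0, 0, 0, 0], [2, 0, 0, 0, 0, 0], [4, 0, 0, 0, 0, 0], [6, 0, 0, 0, 0, 0], [8, 0, 0, 0, 0, 0], [10, 0, 0, 0, 0, 0], [11, 0, 0, 0, 0, 0], [12, 0, 0, 0, 0, 0], [13, 0, 0, 0, 0, 0], [14, 0, 0, 0, 0, 0]]}}

```text
clock: 41.5
tcp_pos: [0.5049, 0.1345, 0.0242]
orientation: [0.529, 0.471, 0.528, -0.469]
wrist_force: [-0.8, -0.9, -0.3]
finger_gap: 0.0003
```

```bash
python3 c2.py g1
```

```text
41.5 [0.5048761  0.13452817 0.02418378] [-0.79946106 -0.9381624  -0.2606407 ] 0.00026094202575697734 [ 2.53819944e-03 -9.91853747e-05 -9.99996774e-01]
to switch top (array([-13.82,  -2.25,  -0.03]), array([0., 0., 0.]))
```

View pics/g1.png

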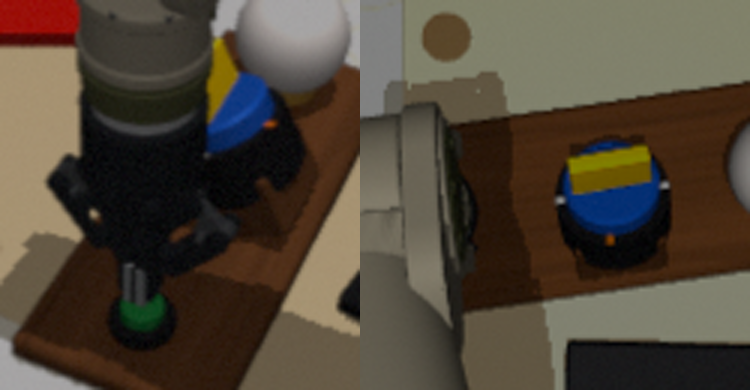

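{"method": "send_rows", "body": {"plan": [[1.5, -2, 0, 0, 0, 0], [3, -2, 0, 0, 0, 0], [4.5, -2, 0, 0, 0, 0], [6, -2, 0, 0, 0, 0], [7.5, -2, 0, 0, 0, 0], [9, -2, 0, 0, 0, 0], [10.5, -2, 0, 0, 0, 0], [11.5, -2, 0, 0, 0, 0], [12, -2, 0, 0, 0, 0], [12, -2, 0, 0, 0, 0]]}}

```text
clock: 42.85
tcp_pos: [0.503, 0.1343, 0.0132]
orientation: [0.529, 0.471, 0.527, -0.469]
wrist_force: [-3.9, -0.5, 11.2]
finger_gap: -0.0002
```

```bash
python3 c3.py g2
```

```text
42.9 [0.50296135 0.13425271 0.01320613] [-3.36333893 -0.76188703 11.24808405] 5.780459084239519e-05
[[311.32673035 319.20272541]
 [311.59124591 311.39781804]]
```

View pics/g2.png

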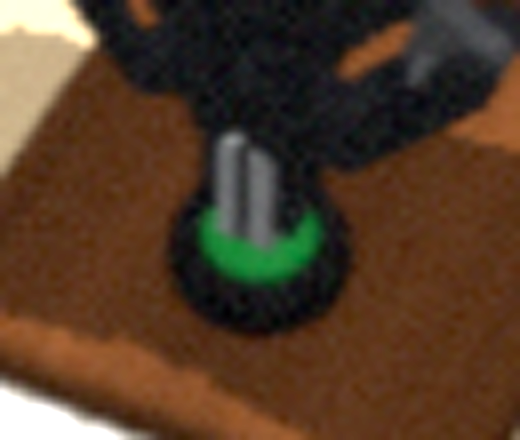

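Bottomed again at the same height (11 N, above the 4 N spring). Retreat.

{"method": "send_rows", "body": {"plan": [[-4, 0, 0, 0, 0, 0], [-14, 0, 0, 0, 0, 0], [-30, 0, 0, 0, 0, 0], [-50, 0, 0, 0, 0, 0], [-80, 0, 0, 0, 0, 0], [-110, 0, 0, 0, 0, 0], [-140, 0, 0, 0, 0, 0], [-160, 0, 0, 0, 0, 0], [-170, 0, 0, 0, 0, 0], [-170, 0, 0, 0, 0, 0]]}}

```text
clock: 44.15
tcp_pos: [0.5028, 0.1343, 0.1826]
orientation: [0.529, 0.471, 0.527, -0.469]
wrist_force: [0.7, 0.4, -0.4]
finger_gap: -0.0001
```

```bash
python3 c2.py g3; python3 - <<'E'
from h import *
T=cam("top");a=cv2.imread("pics/top0.png");m=cv2.absdiff(a,T["frame"]).max(2)
for n,r in(("orange",(278,125,330,170)),("red",(335,128,388,180)),("gift",(135,135,205,205)),("mug",(445,155,510,210)),("candle",(455,250,500,290)),("remote",(315,298,380,328))):
    print(n,(m[r[1]:r[3],r[0]:r[2]]>40).sum())
E
```

```text
44.15 [0.50284697 0.13433261 0.18259592] [ 0.66496492  0.36643772 -0.4278187 ] -7.039997842016391e-05 [ 3.50344819e-03 -1.32374918e-05 -9.99993863e-01]
to switch top (array([ 1.4459e+02, -7.5000e-01, -6.0000e-02]), array([0., 0., 0.]))
orange 0
red 0
gift 0
mug 0
candle 0
remote 189
```

View pics/g3.png

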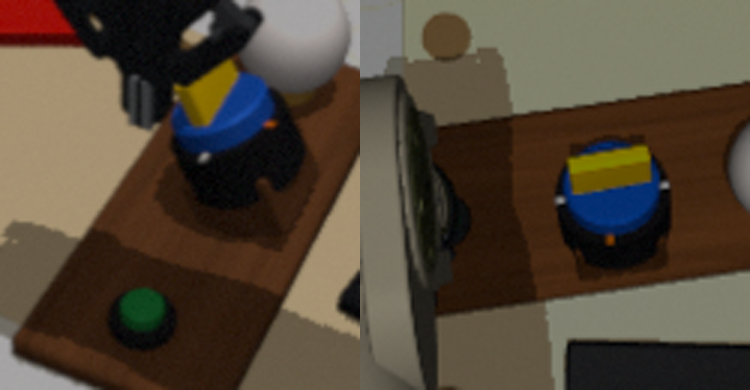

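```bash
python3 - <<'E'
from h import *
T=cam("top")
for f in(cv2.imread("pics/top0.png"),T["frame"]):
    m=(f.max(2)<45).astype(np.uint8)*255; m[:295]=0;m[332:]=0;m[:,:298]=0;m[:,385:]=0
    print(cv2.boundingRect(big(m)),cv2.minAreaRect(big(m)))
print(job.hand_in())
E
```

```text
(304, 304, 71, 21) ((338.9877014160156, 313.3328552246094), (70.61824798583984, 19.0980167388916), 2.12109637260437)
(304, 304, 70, 20) ((338.49847412109375, 313.0609436035156), (69.41837310791016, 18.43354034423828), 1.3971812725067139)
the job is handed in; nothing more can be done
None
```

The battery pack is fitted in the lamp socket and turned clockwise to its stop. The green switch was then pressed all the way down, and I handed the job in at about 44 s.

- **Pack lock:** The torque rose steadily (0.3 to 1.1 N·m) at the end of the turn, so it had met the stop. My first handle measurement then disagreed: it read about 1.5° short of the white marks. I gripped again and turned further, which met the same stop (1.3 N·m). So I believe it is fully home and the 1.5° comes from my angle estimate. After letting go, the pack stayed seated with its handle lined up with the marks by eye.
- **Switch:** I pressed it once before that re-check and again after it, so the last press came after the pack was locked. Both presses bottomed out at the same height with 11–16 N, well above the 4 N spring.
- **Finger tips:** The real finger tips sat roughly 13–20 mm behind where I took the TCP to be. The first grip was therefore shallower than planned, and the switch needed a lower approach. Neither changed the outcome.
- **Other things on the table:** Comparing top-camera pictures showed no change at the two card decks, the gift box, the mug or the candle. The remote's region did show a difference, but its outline was within 1 pixel of where it started, so I put that down to the arm's shadow.

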